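# Load ceramic bars on the vacuum chuck and clamp them

### The arm

A 6-joint arm with a two-finger parallel gripper is mounted at the origin on the work surface. World frame = base frame: x ahead of the robot, y to its left, z up, the work surface at z = 0. Lengths are in m, angles in degrees, forces in N, time in s.
With the tool pointing down it reaches from about 0.35 to 0.875 m from the base axis. Payload 4.2 kg.
Tool frame: the origin (TCP) lies on the centre line of the jaws, within the pads' length; the fingertips stand 11 mm ahead of it and the grasp point (between the pads) lies 8 mm behind it; z points along the fingers, y is the line along which they close (so a half turn about z gives the same grasp; the last joint's range is limited). The gripper opens to 87 mm and grips with 3 to 60 N. Pads are 19 mm wide; open, the fingers measure 117 mm over their backs; the gripper's body (75 mm by 190 mm) begins 51 mm behind the grasp point.
Start: joints at [91.708, 22.042, 0.453, 0, -68.411, -14.817], TCP at [0.142, 0.609, 0.234] pointing down, gripper open.
Joint ranges: [-179.83, 179.83], [-69.29, 118.12], [-61.27, 80.66], [-181.25, 117.63], [-171.15, -9.14], [-177.46, 177.46]. Speed limits (degrees/s): [159.86, 159.86, 180, 180, 180, 180].

### API

Orientations are given as a 3x3 rotation matrix whose columns are the frame's x, y, z axes.
In Python, from station import r gives the robot as it stands.
- The arm moves only by the tool servo_tool, never from a script. Its argument "commands" is a list that holds one entry, the list of rows, each a list of 7 numbers: the closure, from 0 (fully open) to 1 (shut), then the shift along the tool's x, y, z in mm, then the turn, a rotation vector about the tool's x, y, z in rad. In form: [[[claw, x, y, z, ax, ay, az], ...]]. A call has exactly 5 rows; each row is the pose to reach, as a shift and turn from the pose commanded when the call began, along the tool's axes at that moment; what a row does not reach only later rows make up. A row lasts 1/10 s, in which the tool goes at most 50 mm and 8.59 degrees, less where a joint would pass 70% of its speed; a pose out of reach is approached as far as the arm can. A call with a gripper value outside its range is refused whole. The fingers move at their own pace and stop on an object; the grip force is fixed at half the most. Time passes only in rows, so rows that repeat a pose let the fingers close, or fill a call up. It gives the time, the measured TCP pose, the force, the opening and the grip force at its end, in the units of the state.
- r.sense(): the state, without advancing time (a new reading comes with each control period).
- r.capture(name): name is "side" or "top"; returns a dict with "pixels" (420x560x3 uint8, red, green, blue), "camera_matrix" (3x3 intrinsics, pixels), "R" (3x3) and "t" (3): a world point X has camera coordinates R X + t. Camera axes: x right, y down, z forward; pixel columns grow to the right and rows downward; lengths in m; the calibration is good to about 2 mm. A picture is of the moment at which its call begins. There is no depth.
- r.finish_job(): hands the job in; it is judged then, once.
The state is a dict: "time_s": time; "joints": joint angles; "joint_velocities": joint speeds; "effort": joint torques, N m; "tcp_pos": TCP position; "ee_rot": TCP orientation; "wrist_force": force on the tool from outside, world axes, zero at the start; "moment": the same for the moment, N m; "gripper_width": opening from 0.0 (shut) to 1.0 (fully open); "gripper_force": force on a finger pad.
Only numpy, scipy, OpenCV 4.12 (cv2) and the standard library are available. Lean on these libraries where they do the work, as an engineer would, in place of code of your own. Each camera call takes 0.05 s, during which the arm holds its last target. There are 200 camera calls.

### The job

Load every white ceramic bar from the blue pad into the vacuum chuck. First shut the vacuum valve fully, then turn the clamp's lock lever fully to its released stop and draw the clamp all the way back; lay each bar flat and lengthwise in a lane of its own, push the clamp home so that all the bars are against the end stop, turn the lock lever fully to locked, and only then open the vacuum valve fully again. Leave the other things on the table where they stand.

Things in the scene. Friction and masses are not known exactly. Their poses are not given: they have to be found in the camera images.
- chuck: fixed vacuum chuck: aluminium plate 255 x 244 mm on posts, flat top 50 mm above the table; origin on the table under the middle of the lanes, x along the lanes (away from the robot, yaw up to 0.2 rad). Four lanes along x with centre lines at y = -81, -27, 27, 81 mm, from x = -51 to 51 mm, each 36 mm wide between ribs 6 mm high, 18 mm wide. A bar lying in a lane has its middle 64 mm above the table
- end_stop (a point): middle of the foot of the end stop's face, at the chuck's x = 51 mm, 50 mm above the table; the end stop is 28 mm high and closes the far end of all four lanes
- jaw (a point): middle of the face of the clamp's steel jaw, which reaches 224 mm across all lanes, from 52 to 72 mm above the table; the face is at the chuck's x = -51 mm when home (102 mm from the end stop) and at -96 mm when drawn back
- strike_post (a point): top of a fixed steel post 12 mm thick, 98 mm above the table, at the chuck's x = -123.5, y = -26 mm; the tongue under the lock lever catches behind it when the clamp is home
- clamp (a joint): slide of the clamp along the chuck's -x, in m: 0 = home (jaw closed against the bars), 0.045 = fully drawn back. It stays where it is left (friction about 2.5 N, some 10 N when it pushes four bars); it can be moved by pinching the lock lever, which rides on it. It cannot be drawn back while locked
- lock (a joint): black quarter-turn lever on the clamp, vertical axis, in rad: 0 = locked, pointing along the chuck's +y (across the lanes); 1.571 = released, pointing along the chuck's -x (to the robot), turned counter-clockwise seen from above. Stays where left, friction 0.12 N m. Its tongue catches behind the strike post when the clamp is home. Starts within 0.1 rad of locked
- lock_hinge (a point): point on the axis of the lock lever, at the middle of the lever's height (111 mm above the table); moves with the clamp; 110 mm behind the chuck's origin (-x) when home. Site axes: x across the lever, y along it outwards
- lock_end (a point): grip point in the lock lever, 55 mm out from its axis; the lever is a bar 14 mm thick, 22 mm high (100 to 122 mm above the table), reaching 72 mm from the axis; free below it
- manifold: fixed vacuum manifold: grey block 130 x 72 x 50 mm with a brass pipe 30 mm across along its x (top of pipe 83 mm up) and a ball valve at its middle; origin on the table under the middle; on the other side of the chuck from the pad, left or right
- valve (a joint): steel quarter-turn handle of the ball valve, vertical axis, in rad: 0 = open (vacuum on), handle along the pipe, pointing along the manifold's -x (towards the robot); 1.571 = shut, handle across the pipe, pointing along the manifold's +y, turned clockwise seen from above. Stays where left, 0.15 N m of friction. It starts open or partly open (0 to 0.5)
- valve_hinge (a point): point on the valve's axis at the middle of the handle's height (108 mm above the table)
- valve_end (a point): grip point in the valve handle, 62 mm out from its axis; the handle is 14 mm thick, 20 mm high (98 to 118 mm above the table), reaching 80 mm from the axis
- pad: flat blue cloth-faced pad 340 x 155 x 4 mm fixed on the table, long side roughly away from the robot; origin under its middle
- bar1: white ceramic bar, 100 x 28 x 28 mm, about 0.2 kg; origin at its middle, x along its length; starts lying on the pad, across it, in a row of bars about 62 mm apart. Some of the four may be absent (None)
- bar2: white ceramic bar, 100 x 28 x 28 mm, about 0.2 kg; origin at its middle, x along its length; starts lying on the pad, across it, in a row of bars about 62 mm apart. Some of the four may be absent (None)
- bar3: white ceramic bar, 100 x 28 x 28 mm, about 0.2 kg; origin at its middle, x along its length; starts lying on the pad, across it, in a row of bars about 62 mm apart. Some of the four may be absent (None)
- bar4: white ceramic bar, 100 x 28 x 28 mm, about 0.2 kg; origin at its middle, x along its length; starts lying on the pad, across it, in a row of bars about 62 mm apart. Some of the four may be absent (None)
- weight: bystander, loose, to be left alone: steel calibration weight with a knob on top, 38 mm across, 64 mm tall, standing on the blue pad beyond the far end of the row of bars
- parallel: bystander, loose, to be left alone: plain flat steel bar 160 x 30 x 14 mm lying on the table near the robot
- solvent: bystander, loose, to be left alone: white plastic bottle 64 mm across, 170 mm tall, beyond the chuck
- jar: bystander, loose, to be left alone: amber jar 66 mm across, 75 mm tall, beyond the chuck
- driver: bystander, loose, to be left alone: screwdriver 180 mm long, lying beyond the chuck
- flange: bystander, loose, to be left alone: steel ring 70 mm across, 16 mm thick, lying on the table about 0.16 m beyond the manifold's middle
Mind the look-alikes: they are no part of the job. Leave any purple look-alike of the bar3 alone. Leave any turquoise look-alike of the bar2 alone.

How it is judged:
By the outcome, as a careful person would: the job done as asked, in the order asked, and still so for the second after the job is handed in, with the robot touching nothing.
Of bar1, bar2, bar3, bar4 only 2 to 4 are there at a start; the rules pass over those that are not, and their reading is None.
At some moment in a run one of bar1, bar2, bar3, bar4 may be knocked a few centimetres aside while the robot is not near it.
Once in a run the grip may slacken for a moment while it holds something.
It also fails if it takes over 210 s, if anything falls off the work surface, if the arm or the gripper's body presses on something with over 40 N, if the wrist force passes 120 N, or if a joint passes its speed limit or range.

## Working session

There is one attempt and no reset: what is moved stays moved. The work goes in short steps, Python scripts to look and compute and a tool call to move; the robot and the scene stay as the last step left them, time stands still between calls to the robot, and variables do not carry over. Pictures are saved under pics/ and viewed, at most 14 in all, crops included, and the job is handed in when it is done.

Besides the shell and the picture viewer there is one more tool, called by a JSON object that holds its "method" and its "body", one argument or row to a line. servo_tool: Moves the arm, as the interface text tells. Its arguments: {"type":"object","properties":{"commands":{"type":"array","items":{"type":"array","items":{"type":"array","items":{"type":"number"}}}}},"required":["commands"]}

```bash
mkdir -p pics; ls; python3 - <<'E'
from station import r
import cv2,numpy as np
s=r.sense();print({k:np.round(v,3).tolist() for k,v in s.items()})
for n in("side","top"):
    c=r.capture(n);cv2.imwrite(f"pics/{n}0.png",c["pixels"][:,:,::-1]);np.savez(f"{n}.npz",**c)
    print(n,c["camera_matrix"],c["R"],c["t"],-c["R"].T@c["t"])
E
```

```text
pics
{'time_s': 0.0, 'joints': [91.708, 22.091, 0.379, -0.03, -68.413, -14.815], 'joint_velocities': [0.039, 0.022, -0.058, -0.025, 0.017, 0.057], 'effort': [0.001, -39.067, 18.74, 4.22, 0.011, -0.0], 'tcp_pos': [0.142, 0.608, 0.232], 'ee_rot': [[0.974, -0.227, -0.0], [-0.227, -0.974, -0.002], [0.0, 0.002, -1.0]], 'wrist_force': [-0.355, 0.131, -1.013], 'moment': [0.001, -0.004, -0.022], 'gripper_force': 0.0, 'gripper_width': 1.004}
side [[387.00917089   0.         282.52208753]
 [  0.         387.00917089 213.94271319]
 [  0.           0.           1.        ]] [[ 0.86099991 -0.50860341 -0.00131469]
 [-0.4007249  -0.67677916 -0.61756743]
 [ 0.31320714  0.53225233 -0.78651684]] [-0.47403743  0.20592109  0.9234764 ] [ 0.20142449 -0.59325642  0.85287669]
top [[464.21931637   0.         275.32056413]
 [  0.         464.21931637 201.78343182]
 [  0.           0.           1.        ]] [[-0.01647273 -0.99954813  0.02514322]
 [-0.99471391  0.0138336  -0.10174903]
 [ 0.10135523 -0.02668639 -0.99449231]] [-0.06195973  0.5386904   1.16633858] [ 0.41660767 -0.03825839  1.21628384]
```

View pics/top0.png

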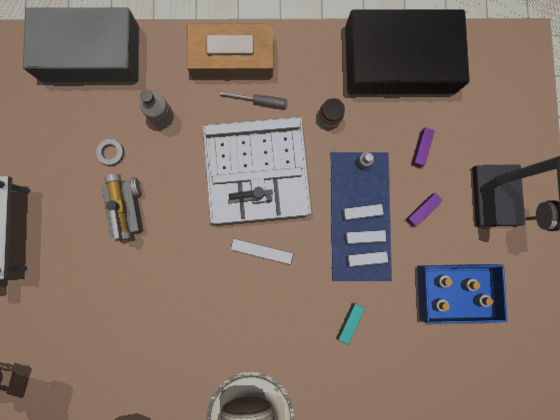

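View pics/side0.png

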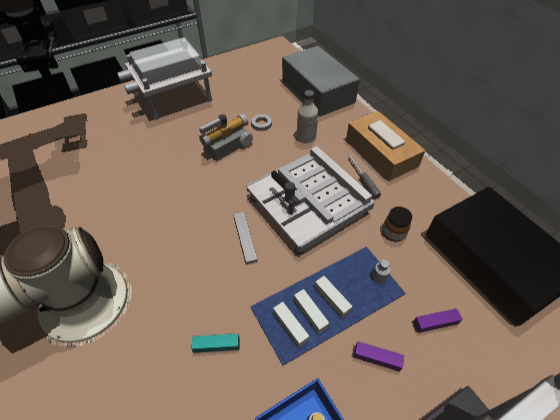

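The top view shows three white bars at about (363,212), (366,237) and (368,259), with the weight at (366,160). The chuck is at (257,170) with its lever near (250,195), the manifold at (120,208), and turquoise and purple look-alikes lie off the pad. I'll enlarge the chuck and manifold.

```bash
cat > h.py <<'E'
from station import r
import cv2,numpy as np
def ray(c,uv,z):
    d=c["R"].T@np.linalg.inv(c["camera_matrix"])@np.array([uv[0],uv[1],1.]);o=-c["R"].T@c["t"]
    return (o+d*(z-o[2])/d[2])[:2]
def proj(c,X):
    p=c["camera_matrix"]@(c["R"]@np.asarray(X,float)+c["t"]);return p[:2]/p[2]
def bars(c,z=.032,lo=0):
    """white blobs of the size of a bar: centre (world), yaw of the long axis, pixel"""
    g=c["pixels"];hsv=cv2.cvtColor(g,cv2.COLOR_RGB2HSV)
    m=((hsv[...,2]>130)&(hsv[...,1]<60)).astype(np.uint8);out=[]
    for k in cv2.findContours(m,0,2)[0]:
        a=cv2.contourArea(k)
        if 250<a<900:
            b=cv2.boxPoints(cv2.minAreaRect(k));w=np.array([ray(c,p,z) for p in b])
            e=[w[1]-w[0],w[2]-w[1]];L=[np.hypot(*x) for x in e];i=int(np.argmax(L))
            if .08<max(L)<.125 and .02<min(L)<.05: out.append((w.mean(0).round(4),round(np.degrees(np.arctan2(e[i][1],e[i][0]))%180,1),np.round(L,3),b.mean(0).round(0)))
    return out
E
python3 - <<'E'
import numpy as np,cv2
from h import *
c=dict(np.load("top.npz"))
for b in bars(c):print(b)
p=c["pixels"][:,:,::-1]
a=cv2.resize(p[110:230,195:315],(600,600),interpolation=cv2.INTER_CUBIC)
m=cv2.resize(p[165:245,95:155],(450,600),interpolation=cv2.INTER_CUBIC)
cv2.imwrite("pics/a.png",a);cv2.imwrite("pics/m.png",m)
E
```

```text
(array([ 0.3895, -0.3038]), np.float64(94.9), array([0.099, 0.027]), array([368., 258.], dtype=float32))
(array([ 0.4458, -0.3008]), np.float64(91.1), array([0.098, 0.028]), array([366., 236.], dtype=float32))
(array([ 0.5103, -0.2966]), np.float64(96.3), array([0.099, 0.027]), array([364., 211.], dtype=float32))
(array([0.9608, 0.0431]), np.float64(89.7), array([0.122, 0.047]), array([230.,  44.], dtype=float32))
```

View pics/a.png

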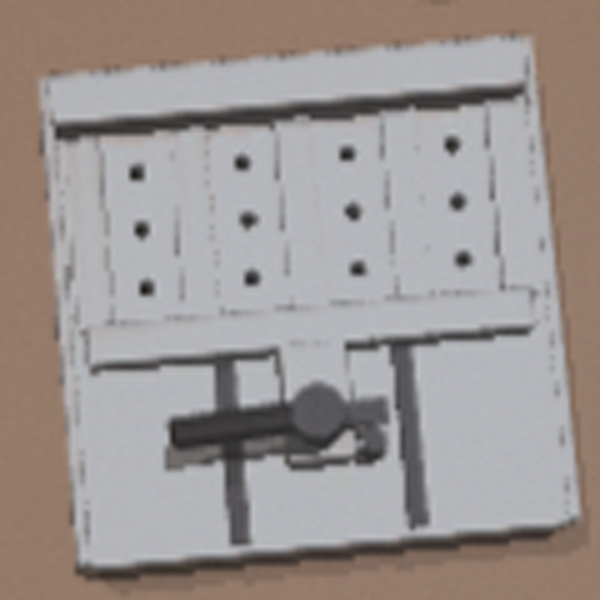

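View pics/m.png

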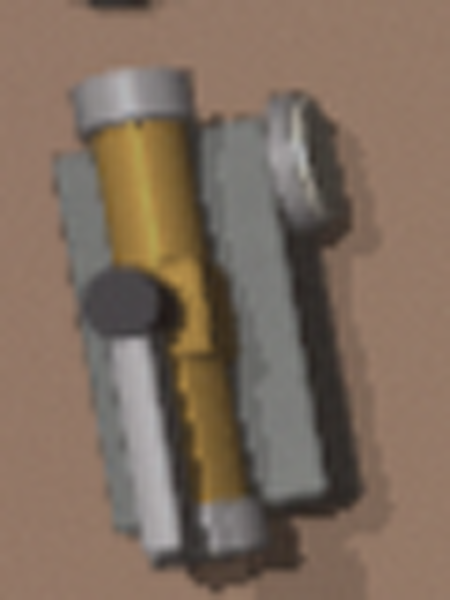

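The chuck crop shows the hole grid, with the middle row from (142,230) to (457,202). The lever hub is at (318,412) and its tip at (170,433). The manifold crop shows the valve hub at (124,302) and the handle tip at (166,550), roughly along the pipe.

```bash
python3 - <<'E'
import numpy as np
from h import *
c=dict(np.load("top.npz"))
A=lambda u,v,z:ray(c,(195+u/5-.4,110+v/5-.4),z)
M=lambda u,v,z:ray(c,(95+u/7.5-.43,165+v/7.5-.43),z)
H=[[(137,173),(142,230),(147,288)],[(242,162),(249,220),(252,278)],[(347,153),(353,212),(358,268)],[(452,145),(457,202),(463,259)]]
P=np.array([[A(*h,.05) for h in col] for col in H])
print(P.round(4).tolist()); o=P.mean((0,1));lx=(P[:,0]-P[:,2]).mean(0)
ly=P[0].mean(0)-P[3].mean(0)
y1=np.degrees(np.arctan2(lx[1],lx[0]));y2=np.degrees(np.arctan2(-ly[0],ly[1]))
print("chuck",o,y1,y2,np.hypot(*ly)/3,np.hypot(*lx)/2)
yaw=np.radians(y2);R=np.array([[np.cos(yaw),-np.sin(yaw)],[np.sin(yaw),np.cos(yaw)]])
print("hinge pred",o+R@[-.11,0],"endpoint locked",o+R@[-.11,.055])
print("lever hub/tip",A(318,412,.125),A(170,433,.118))
t=A(170,433,.115)-(o+R@[-.11,0]);print("lever ang rel +y",np.degrees(np.arctan2(t[1],t[0]))-90-y2)
for z in(.118,.13):print("valve hub",z,M(124,302,z))
print("handle base,tip",M(130,345,.118),M(164,550,.118))
# pipe axis
p1,p2=M(145,120,.083),M(220,500,.075);print("pipe",p1,p2,np.degrees(np.arctan2(*(p1-p2)[::-1])))
b1,b2=M(240,120,.05),M(297,495,.05);print("block",b1,b2,np.degrees(np.arctan2(*(b1-b2)[::-1])))
b1,b2=M(270,120,.05),M(327,490,.05);print("block",b1,b2,np.degrees(np.arctan2(*(b1-b2)[::-1])))
h1,h2=M(130,345,.118),M(164,550,.118);print("handle",np.degrees(np.arctan2(*(h1-h2)[::-1])))
E
```

```text
[[[0.685, 0.0641], [0.6555, 0.0617], [0.6255, 0.0593]], [[0.6902, 0.0105], [0.66, 0.0072], [0.63, 0.006]], [[0.6943, -0.0432], [0.6636, -0.0458], [0.6346, -0.048]], [[0.6979, -0.0971], [0.6682, -0.0991], [0.6386, -0.1016]]]
chuck [ 0.66194015 -0.01881613] 4.447805332366518 4.579027043838424 0.053809159455571735 0.02992887237990679
hinge pred [ 0.55229125 -0.02759788] endpoint locked [0.54790038 0.02722657]
lever hub/tip [ 0.55166345 -0.02739721] [0.54341789 0.04307629]
lever ang rel +y 2.2792127900615338
valve hub 0.118 [0.52669255 0.31942309]
valve hub 0.13 [0.52548974 0.31551502]
handle base,tip [0.51310675 0.31729612] [0.44875906 0.30555674]
pipe [0.58972201 0.32518074] [0.46593554 0.30127144] 10.932031953077528
block [0.59436008 0.30414509] [0.46828194 0.28336161] 9.360795327999492
block [0.59423275 0.29415123] [0.46978901 0.27349004] 9.426735706095203
handle 10.339151259541541
```

```bash
cat >> h.py <<'E'
def plan(*wps,start=None):
    """waypoints x,y,z(mm),yaw(deg of tool x) -> shift and turn of each call, tool axes, rounded"""
    s=r.sense();p=s["tcp_pos"]*1000;e=s["ee_rot"];yaw=np.degrees(np.arctan2(e[1,0],e[0,0]))
    print("now",p.round(1),"yaw",round(yaw,2),"tilt",e[:2,2].round(4),"t",round(s["time_s"],1),"F",np.round(s["wrist_force"],1),"w",round(float(s["gripper_width"])*87,1))
    for w in wps:
        a=np.radians(yaw);R=np.array([[np.cos(a),np.sin(a),0],[np.sin(a),-np.cos(a),0],[0,0,-1]])
        d=np.round(R.T@(np.array(w[:3])-p));t=np.round(np.radians(yaw-w[3]),3)
        print(w,"->",d.tolist(),t);p=p+R@d;yaw-=np.degrees(t)
E
python3 - <<'E'
from h import *
plan((300,450,234,10),(465,307,170,10),(465,307,103,10))
E
```

```text
now [141.6 608.2 232.6] yaw -13.12 tilt [-0.0003 -0.002 ] t 0.1 F [-1.   0.1 -0.1] w 86.9
(300, 450, 234, 10) -> [190.0, 118.0, -1.0] -0.404
(465, 307, 170, 10) -> [138.0, 170.0, 64.0] 0.0
(465, 307, 103, 10) -> [-0.0, -0.0, 67.0] 0.0
```

{"method": "servo_tool", "body": {
  "commands": [
    [[0,38,24,0,0,0,-0.1],[0,76,47,0,0,0,-0.2],[0,114,71,0,0,0,-0.3],[0,152,94,-1,0,0,-0.404],[0,190,118,-1,0,0,-0.404]]
  ]
}}

```text
time_s: 0.6
tcp_pos: [0.3009, 0.4492, 0.2343]
ee_rot: [[0.984, 0.177, -0.0], [0.177, -0.984, -0.0], [-0.0, 0.0, -1.0]]
wrist_force: [0.5, 1.1, -0.2]
gripper_width: 1.002
gripper_force: 0.0
```

{"method": "servo_tool", "body": {
  "commands": [
    [[0.3,28,34,13,0,0,0],[0.3,56,68,26,0,0,0],[0.3,84,102,39,0,0,0],[0.3,112,136,52,0,0,0],[0.3,138,170,64,0,0,0]]
  ]
}}

```text
time_s: 1.1
tcp_pos: [0.4665, 0.3058, 0.1696]
ee_rot: [[0.985, 0.174, -0.001], [0.174, -0.985, -0.0], [-0.001, 0.0, -1.0]]
wrist_force: [1.9, 0.6, 0.5]
gripper_width: 0.716
gripper_force: 0.0
```

{"method": "servo_tool", "body": {
  "commands": [
    [[0.3,0,0,0,0,0,0],[0.3,0,0,0,0,0,0],[0.3,0,0,0,0,0,0],[0.3,0,0,0,0,0,0],[0.3,0,0,0,0,0,0]]
  ]
}}

```text
time_s: 1.6
tcp_pos: [0.465, 0.3083, 0.171]
ee_rot: [[0.984, 0.176, 0.001], [0.176, -0.984, 0.001], [0.001, -0.001, -1.0]]
wrist_force: [-0.0, 0.6, 0.5]
gripper_width: 0.702
gripper_force: 0.0
```

```bash
python3 - <<'E'
from h import *
plan((465,307,103,10))
c=r.capture("side");p=c["pixels"][:,:,::-1]
cv2.imwrite("pics/v1.png",cv2.resize(p[60:180,160:320],(800,600),interpolation=cv2.INTER_CUBIC))
E
```

```text
now [465.  308.3 171. ] yaw 10.15 tilt [0.0006 0.0007] t 1.6 F [-0.   0.6  0.5] w 61.1
(465, 307, 103, 10) -> [-0.0, 1.0, 68.0] 0.003
```

View pics/v1.png

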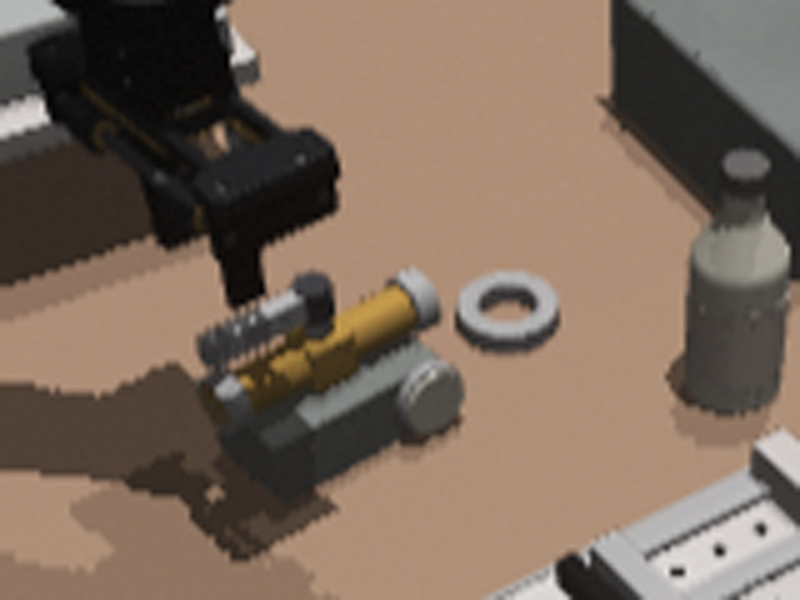

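The crop shows the gripper right above the handle (about (250,335)), with the fingers straddling it. Next I descend and pinch.

{"method": "servo_tool", "body": {
  "commands": [
    [[0.3,0,0,14,0,0,0],[0.3,0,0,28,0,0,0],[0.3,0,0,42,0,0,0],[0.3,0,0,56,0,0,0],[0.3,0,0,67,0,0,0]]
  ]
}}

```text
time_s: 2.15
tcp_pos: [0.465, 0.3077, 0.103]
ee_rot: [[0.985, 0.175, -0.0], [0.175, -0.985, -0.0], [-0.0, 0.0, -1.0]]
wrist_force: [-0.3, 0.1, 0.5]
gripper_width: 0.7
gripper_force: 0.0
```

{"method": "servo_tool", "body": {
  "commands": [
    [[0.9,0,0,0,0,0,0],[0.9,0,0,0,0,0,0],[0.9,0,0,0,0,0,0],[0.9,0,0,0,0,0,0],[0.9,0,0,0,0,0,0]]
  ]
}}

```text
time_s: 2.65
tcp_pos: [0.4657, 0.3075, 0.1041]
ee_rot: [[0.985, 0.174, 0.001], [0.174, -0.985, 0.001], [0.001, -0.001, -1.0]]
wrist_force: [0.1, 0.0, 0.0]
gripper_width: 0.331
gripper_force: 0.0
```

{"method": "servo_tool", "body": {
  "commands": [
    [[1,0,0,0,0,0,0],[1,0,0,0,0,0,0],[1,0,0,0,0,0,0],[1,0,0,0,0,0,0],[1,0,0,0,0,0,0]]
  ]
}}

```text
time_s: 3.15
tcp_pos: [0.4656, 0.3076, 0.1037]
ee_rot: [[0.985, 0.175, 0.0], [0.175, -0.985, 0.0], [0.0, -0.0, -1.0]]
wrist_force: [-0.9, 0.7, 1.5]
gripper_width: 0.158
gripper_force: 30.0
```

{"method": "servo_tool", "body": {
  "commands": [
    [[1,0,-6,0,0,0,0.105],[1,1,-13,0,0,0,0.209],[1,3,-19,0,0,0,0.314],[1,5,-25,0,0,0,0.419],[1,8,-31,0,0,0,0.524]]
  ]
}}

```text
time_s: 3.65
tcp_pos: [0.4681, 0.3401, 0.1038]
ee_rot: [[0.939, -0.345, 0.001], [-0.345, -0.939, 0.001], [0.0, -0.001, -1.0]]
wrist_force: [-0.6, 1.3, 1.3]
gripper_width: 0.159
gripper_force: 30.0
```

{"method": "servo_tool", "body": {
  "commands": [
    [[1,0,-6,0,0,0,0.105],[1,1,-13,0,0,0,0.209],[1,3,-19,0,0,0,0.314],[1,5,-25,0,0,0,0.419],[1,8,-31,0,0,0,0.524]]
  ]
}}

```text
time_s: 4.15
tcp_pos: [0.4865, 0.3668, 0.1038]
ee_rot: [[0.64, -0.768, 0.001], [-0.768, -0.64, 0.001], [-0.0, -0.002, -1.0]]
wrist_force: [-0.7, 2.1, 0.9]
gripper_width: 0.16
gripper_force: 30.0
```

{"method": "servo_tool", "body": {
  "commands": [
    [[1,0,-6,0,0,0,0.105],[1,1,-13,0,0,0,0.209],[1,3,-19,0,0,0,0.314],[1,5,-25,0,0,0,0.419],[1,8,-31,0,0,0,0.524]]
  ]
}}

```text
time_s: 4.65
tcp_pos: [0.5157, 0.3806, 0.1038]
ee_rot: [[0.17, -0.985, 0.001], [-0.985, -0.17, 0.002], [-0.001, -0.002, -1.0]]
wrist_force: [-6.0, 3.8, 6.1]
gripper_width: 0.157
gripper_force: 30.1
```

{"method": "servo_tool", "body": {
  "commands": [
    [[1,0,-1,0,0,0,0.017],[1,0,-2,0,0,0,0.035],[1,0,-3,0,0,0,0.05],[1,0,-4,0,0,0,0.06],[1,0,-4,0,0,0,0.06]]
  ]
}}

```text
time_s: 5.15
tcp_pos: [0.5158, 0.3803, 0.1037]
ee_rot: [[0.116, -0.993, -0.005], [-0.993, -0.116, -0.002], [0.001, 0.005, -1.0]]
wrist_force: [-11.2, 2.0, 6.9]
gripper_width: 0.164
gripper_force: 30.9
```

{"method": "servo_tool", "body": {
  "commands": [
    [[0.5,0,4,0,0,0,0],[0.5,0,4,0,0,0,0],[0.5,0,4,0,0,0,0],[0.5,0,4,0,0,0,0],[0.5,0,4,0,0,0,0]]
  ]
}}

```text
time_s: 5.65
tcp_pos: [0.5152, 0.3794, 0.1033]
ee_rot: [[0.113, -0.994, -0.0], [-0.994, -0.113, -0.0], [0.0, 0.0, -1.0]]
wrist_force: [-0.5, -0.3, 0.6]
gripper_width: 0.477
gripper_force: 0.0
```

{"method": "servo_tool", "body": {
  "commands": [
    [[0.5,0,0,-20,0,0,0],[0.5,0,0,-50,0,0,0],[0.5,0,0,-80,0,0,0],[0.5,0,0,-100,0,0,0],[0.5,0,0,-100,0,0,0]]
  ]
}}

```text
time_s: 6.15
tcp_pos: [0.5166, 0.3808, 0.2074]
ee_rot: [[0.114, -0.993, 0.006], [-0.993, -0.114, 0.005], [-0.004, -0.006, -1.0]]
wrist_force: [0.3, 1.0, -0.4]
gripper_width: 0.5
gripper_force: 0.0
```

```bash
python3 - <<'E'
from h import *
# lever grip point: pivot (552,-27.5), pointing yaw 97
plan((545,160,203,-83),(545,27,175,-83),(545,27,110,-83))
c=r.capture("side");p=c["pixels"][:,:,::-1]
cv2.imwrite("pics/v2.png",cv2.resize(p[60:180,160:320],(800,600),interpolation=cv2.INTER_CUBIC))
E
```

```text
now [516.6 380.8 207.4] yaw -83.46 tilt [0.0056 0.0051] t 6.2 F [ 0.3  1.  -0.4] w 43.5
(545, 160, 203, -83) -> [223.0, -3.0, 4.0] -0.008
(545, 27, 175, -83) -> [132.0, 16.0, 28.0] -0.0
(545, 27, 110, -83) -> [-0.0, 0.0, 65.0] -0.0
```

View pics/v2.png

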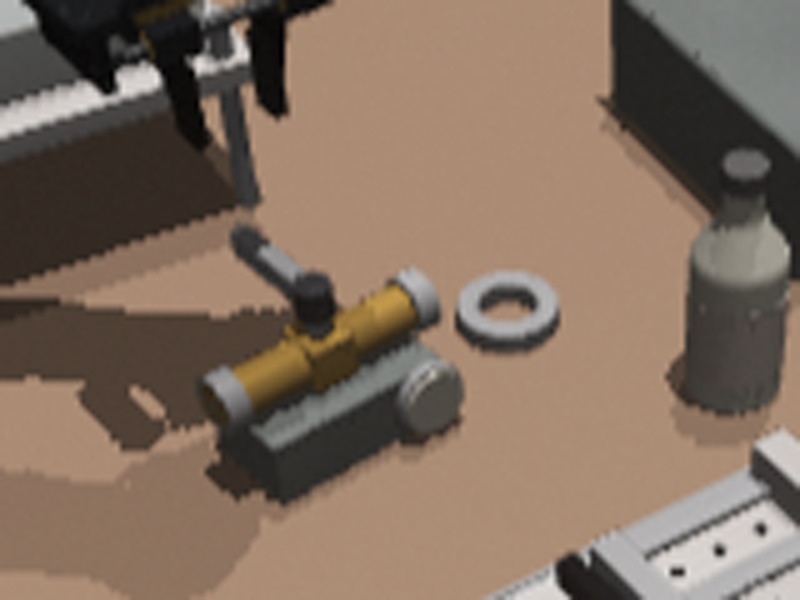

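The handle now lies across the pipe, from (315,290) to (245,240), so the valve is shut. On to the lock lever.

{"method": "servo_tool", "body": {
  "commands": [
    [[0.5,45,-1,1,0,0,0],[0.5,90,-2,2,0,0,0],[0.5,135,-3,3,0,0,-0.008],[0.5,180,-3,4,0,0,-0.008],[0.5,223,-3,4,0,0,-0.008]]
  ]
}}

```text
time_s: 6.7
tcp_pos: [0.5423, 0.1562, 0.1976]
ee_rot: [[0.121, -0.993, -0.003], [-0.993, -0.121, -0.001], [0.001, 0.003, -1.0]]
wrist_force: [-0.9, -0.4, 0.6]
gripper_width: 0.501
gripper_force: 0.0
```

{"method": "servo_tool", "body": {
  "commands": [
    [[0.5,35,4,7,0,0,0],[0.5,70,8,14,0,0,0],[0.5,105,12,21,0,0,0],[0.5,132,16,28,0,0,0],[0.5,132,16,28,0,0,0]]
  ]
}}

```text
time_s: 7.2
tcp_pos: [0.5413, 0.0224, 0.1688]
ee_rot: [[0.117, -0.993, -0.006], [-0.993, -0.117, -0.001], [0.001, 0.006, -1.0]]
wrist_force: [-0.4, -0.4, -0.6]
gripper_width: 0.507
gripper_force: 0.0
```

```bash
python3 - <<'E'
from h import *
plan((545,27,110,-83))
E
```

```text
now [541.3  22.4 168.8] yaw -83.28 tilt [-0.006  -0.0013] t 7.2 F [-0.4 -0.4 -0.6] w 44.1
(545, 27, 110, -83) -> [-4.0, -4.0, 59.0] -0.005
```

{"method": "servo_tool", "body": {
  "commands": [
    [[0.5,-3,-2,10,0,0,0],[0.5,-3,-2,20,0,0,0],[0.5,-3,-2,25,0,0,0],[0.5,-3,-2,25,0,0,0],[0.5,-3,-2,25,0,0,0]]
  ]
}}

```text
time_s: 7.7
tcp_pos: [0.5452, 0.0293, 0.1464]
ee_rot: [[0.123, -0.992, -0.0], [-0.992, -0.123, -0.0], [0.0, 0.0, -1.0]]
wrist_force: [-0.8, -0.5, -0.1]
gripper_width: 0.502
gripper_force: 0.0
```

```bash
python3 - <<'E'
from h import *
plan((545,27,110,-83))
E
```

```text
now [545.2  29.3 146.4] yaw -82.94 tilt [-0.0002 -0.0002] t 7.7 F [-0.8 -0.5 -0.1] w 43.7
(545, 27, 110, -83) -> [2.0, 0.0, 36.0] 0.001
```

Descend, pinch, and start the quarter turn.

{"method": "servo_tool", "body": {
  "commands": [
    [[0.5,2,0,9,0,0,0],[0.5,2,0,18,0,0,0],[0.5,2,0,27,0,0,0],[0.5,2,0,36,0,0,0],[0.5,2,0,36,0,0,0]]
  ]
}}

```text
time_s: 8.2
tcp_pos: [0.5443, 0.0264, 0.1087]
ee_rot: [[0.121, -0.993, -0.003], [-0.993, -0.121, -0.001], [0.0, 0.004, -1.0]]
wrist_force: [-0.8, -0.2, 0.2]
gripper_width: 0.497
gripper_force: 0.0
```

{"method": "servo_tool", "body": {
  "commands": [
    [[1,0,0,0,0,0,0],[1,0,0,0,0,0,0],[1,0,0,0,0,0,0],[1,0,0,0,0,0,0],[1,0,0,0,0,0,0]]
  ]
}}

```text
time_s: 8.7
tcp_pos: [0.5461, 0.0269, 0.1109]
ee_rot: [[0.122, -0.992, 0.002], [-0.992, -0.122, 0.0], [-0.0, -0.002, -1.0]]
wrist_force: [2.4, 0.6, -0.6]
gripper_width: 0.158
gripper_force: 30.0
```

{"method": "servo_tool", "body": {
  "commands": [
    [[1,0,0,0,0,0,0],[1,0,0,0,0,0,0],[1,0,0,0,0,0,0],[1,0,0,0,0,0,0],[1,0,0,0,0,0,0]]
  ]
}}

```text
time_s: 9.2
tcp_pos: [0.546, 0.0269, 0.1109]
ee_rot: [[0.122, -0.993, 0.001], [-0.993, -0.122, 0.0], [-0.0, -0.001, -1.0]]
wrist_force: [2.8, 0.5, 1.2]
gripper_width: 0.155
gripper_force: 30.0
```

{"method": "servo_tool", "body": {
  "commands": [
    [[1,0,6,0,0,0,-0.105],[1,1,11,0,0,0,-0.209],[1,3,17,0,0,0,-0.314],[1,5,22,0,0,0,-0.419],[1,7,27,0,0,0,-0.524]]
  ]
}}

```text
time_s: 9.7
tcp_pos: [0.5191, 0.0161, 0.1108]
ee_rot: [[0.605, -0.797, -0.0], [-0.797, -0.605, -0.0], [0.0, 0.0, -1.0]]
wrist_force: [2.1, -4.6, 1.0]
gripper_width: 0.158
gripper_force: 30.0
```

{"method": "servo_tool", "body": {
  "commands": [
    [[1,0,6,0,0,0,-0.105],[1,1,11,0,0,0,-0.209],[1,3,17,0,0,0,-0.314],[1,5,22,0,0,0,-0.419],[1,7,27,0,0,0,-0.524]]
  ]
}}

```text
time_s: 10.2
tcp_pos: [0.5013, -0.0065, 0.1108]
ee_rot: [[0.922, -0.388, -0.001], [-0.388, -0.922, -0.001], [-0.001, 0.002, -1.0]]
wrist_force: [2.8, -6.8, 1.0]
gripper_width: 0.158
gripper_force: 30.0
```

{"method": "servo_tool", "body": {
  "commands": [
    [[1,0,6,0,0,0,-0.105],[1,1,11,0,0,0,-0.209],[1,3,17,0,0,0,-0.314],[1,5,22,0,0,0,-0.419],[1,7,27,0,0,0,-0.524]]
  ]
}}

```text
time_s: 10.7
tcp_pos: [0.4971, -0.034, 0.1108]
ee_rot: [[0.992, 0.123, -0.001], [0.123, -0.992, -0.0], [-0.001, -0.0, -1.0]]
wrist_force: [-1.8, 16.0, 7.1]
gripper_width: 0.162
gripper_force: 30.0
```

{"method": "servo_tool", "body": {
  "commands": [
    [[1,0,1,0,0,0,-0.017],[1,0,2,0,0,0,-0.02],[1,0,2,0,0,0,-0.02],[1,0,2,0,0,0,-0.02],[1,0,2,0,0,0,-0.02]]
  ]
}}

```text
time_s: 11.2
tcp_pos: [0.4972, -0.0337, 0.1108]
ee_rot: [[0.99, 0.138, -0.001], [0.138, -0.99, 0.003], [-0.001, -0.003, -1.0]]
wrist_force: [-2.5, 7.1, 5.1]
gripper_width: 0.161
gripper_force: 30.0
```

```bash
python3 - <<'E'
from h import *
plan()
E
```

```text
now [497.2 -33.7 110.8] yaw 7.96 tilt [-0.0014  0.0025] t 11.2 F [-2.5  7.1  5.1] w 14.0
```

{"method": "servo_tool", "body": {
  "commands": [
    [[1,-10,0,0,0,0,0],[1,-20,-1,0,0,0,0.01],[1,-30,-1,0,0,0,0.02],[1,-40,-2,0,0,0,0.03],[1,-48,-2,0,0,0,0.03]]
  ]
}}

```text
time_s: 11.7
tcp_pos: [0.4525, -0.0372, 0.1109]
ee_rot: [[0.994, 0.11, 0.007], [0.11, -0.994, 0.005], [0.008, -0.004, -1.0]]
wrist_force: [16.4, 9.4, -15.6]
gripper_width: 0.162
gripper_force: 30.0
```

```bash
python3 - <<'E'
from h import *
plan()
E
```

```text
now [452.5 -37.2 110.9] yaw 6.3 tilt [0.007  0.0051] t 11.7 F [ 16.4   9.4 -15.6] w 14.1
```

{"method": "servo_tool", "body": {
  "commands": [
    [[0.5,3,-1,0,0,0,0],[0.5,3,-1,0,0,0,0],[0.5,3,-1,0,0,0,0],[0.5,3,-1,0,0,0,0],[0.5,3,-1,0,0,0,0]]
  ]
}}

```text
time_s: 12.2
tcp_pos: [0.4529, -0.0388, 0.1103]
ee_rot: [[0.994, 0.112, -0.001], [0.112, -0.994, -0.0], [-0.001, 0.0, -1.0]]
wrist_force: [-0.3, 0.4, -0.5]
gripper_width: 0.476
gripper_force: 0.0
```

{"method": "servo_tool", "body": {
  "commands": [
    [[0.5,0,0,-20,0,0,0],[0.5,0,0,-50,0,0,0],[0.5,0,0,-80,0,0,0],[0.5,0,0,-100,0,0,0],[0.5,0,0,-100,0,0,0]]
  ]
}}

```text
time_s: 12.7
tcp_pos: [0.455, -0.0384, 0.2135]
ee_rot: [[0.994, 0.113, 0.007], [0.113, -0.994, 0.001], [0.007, -0.0, -1.0]]
wrist_force: [0.5, -0.5, 0.4]
gripper_width: 0.501
gripper_force: 0.0
```

```bash
python3 - <<'E'
from h import *
c=r.capture("top")
for b in bars(c):print(b)
cv2.imwrite("pics/t1.png",cv2.resize(c["pixels"][100:300,190:410,::-1],(660,600),interpolation=cv2.INTER_CUBIC))
plan((480,-160,205,-40),(510,-297,150,-84),(510,-297,24,-84))
E
```

```text
(array([ 0.389 , -0.3039]), np.float64(95.3), array([0.099, 0.028]), array([368., 258.], dtype=float32))
(array([ 0.4459, -0.3008]), np.float64(91.1), array([0.099, 0.029]), array([366., 236.], dtype=float32))
(array([ 0.5103, -0.2966]), np.float64(96.3), array([0.099, 0.027]), array([364., 211.], dtype=float32))
(array([0.9608, 0.0431]), np.float64(89.7), array([0.122, 0.047]), array([230.,  44.], dtype=float32))
now [453.7 -38.4 211.6] yaw 6.46 tilt [0.0027 0.0009] t 12.8 F [0.2 0.8 0. ] w 43.2
(480, -160, 205, -40) -> [12.0, 124.0, 7.0] 0.811
(510, -297, 150, -84) -> [111.0, 85.0, 55.0] 0.768
(510, -297, 24, -84) -> [0.0, 0.0, 126.0] -0.0
```

View pics/t1.png

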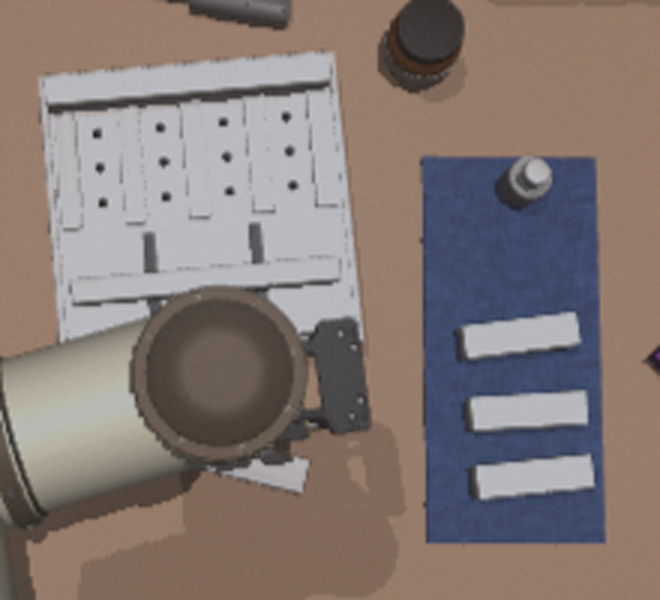

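The view shows the jaw drawn back (its front edge near (205,268)), all lanes clear, three bars on the pad unmoved, and the weight beyond them at (530,178).

```bash
python3 - <<'E'
from h import *
plan((480,-160,205,-35),(510,-297,150,-76),(510,-297,80,-84))
E
```

```text
now [453.7 -38.4 211.6] yaw 6.46 tilt [0.0027 0.0009] t 12.8 F [0.2 0.8 0. ] w 43.2
(480, -160, 205, -35) -> [12.0, 124.0, 7.0] 0.724
(510, -297, 150, -76) -> [103.0, 95.0, 55.0] 0.715
(510, -297, 80, -84) -> [-0.0, -1.0, 70.0] 0.14
```

{"method": "servo_tool", "body": {
  "commands": [
    [[0.45,3,25,1,0,0,0.145],[0.45,5,50,3,0,0,0.29],[0.45,7,75,4,0,0,0.435],[0.45,10,100,6,0,0,0.58],[0.45,12,124,7,0,0,0.724]]
  ]
}}

```text
time_s: 13.25
tcp_pos: [0.4783, -0.1613, 0.2017]
ee_rot: [[0.815, -0.579, -0.004], [-0.579, -0.815, 0.0], [-0.003, 0.002, -1.0]]
wrist_force: [-0.2, 1.1, 0.2]
gripper_width: 0.547
gripper_force: 0.0
```

{"method": "servo_tool", "body": {
  "commands": [
    [[0.45,21,19,11,0,0,0.143],[0.45,42,38,22,0,0,0.286],[0.45,63,57,33,0,0,0.429],[0.45,84,76,44,0,0,0.572],[0.45,103,95,55,0,0,0.715]]
  ]
}}

```text
time_s: 13.75
tcp_pos: [0.5083, -0.2981, 0.1461]
ee_rot: [[0.236, -0.972, -0.003], [-0.972, -0.236, 0.001], [-0.002, 0.003, -1.0]]
wrist_force: [-0.5, 0.8, -0.2]
gripper_width: 0.55
gripper_force: 0.0
```

{"method": "servo_tool", "body": {
  "commands": [
    [[0.45,0,-1,20,0,0,0.07],[0.45,0,-1,40,0,0,0.14],[0.45,0,-1,60,0,0,0.14],[0.45,0,-1,70,0,0,0.14],[0.45,0,-1,70,0,0,0.14]]
  ]
}}

```text
time_s: 14.25
tcp_pos: [0.5083, -0.2964, 0.0759]
ee_rot: [[0.104, -0.995, -0.005], [-0.995, -0.104, 0.002], [-0.002, 0.005, -1.0]]
wrist_force: [-0.1, -0.2, -0.1]
gripper_width: 0.548
gripper_force: 0.0
```

{"method": "servo_tool", "body": {
  "commands": [
    [[0.45,0,0,0,0,0,0],[0.45,0,0,0,0,0,0],[0.45,0,0,0,0,0,0],[0.45,0,0,0,0,0,0],[0.45,0,0,0,0,0,0]]
  ]
}}

```text
time_s: 14.75
tcp_pos: [0.5103, -0.297, 0.0791]
ee_rot: [[0.105, -0.994, 0.001], [-0.994, -0.105, -0.0], [0.0, -0.001, -1.0]]
wrist_force: [0.0, 0.0, -0.3]
gripper_width: 0.549
gripper_force: 0.0
```

```bash
python3 - <<'E'
from h import *
for n,s in(("side",(slice(230,380),slice(230,430))),):
    c=r.capture(n);cv2.imwrite("pics/b1.png",cv2.resize(c["pixels"][s][:,:,::-1],(800,600),interpolation=cv2.INTER_CUBIC))
c=r.capture("top")
for b in bars(c):print(b)
plan((510,-297,24,-84))
E
```

```text
(array([ 0.3888, -0.3039]), np.float64(95.1), array([0.099, 0.029]), array([368., 259.], dtype=float32))
(array([0.9608, 0.0431]), np.float64(89.7), array([0.122, 0.047]), array([230.,  44.], dtype=float32))
now [ 510.2 -297.    78.8] yaw -83.98 tilt [ 0.0004 -0.0001] t 14.8 F [-0.4 -0.3 -0.3] w 48.0
(510, -297, 24, -84) -> [0.0, 0.0, 55.0] 0.0
```

View pics/b1.png

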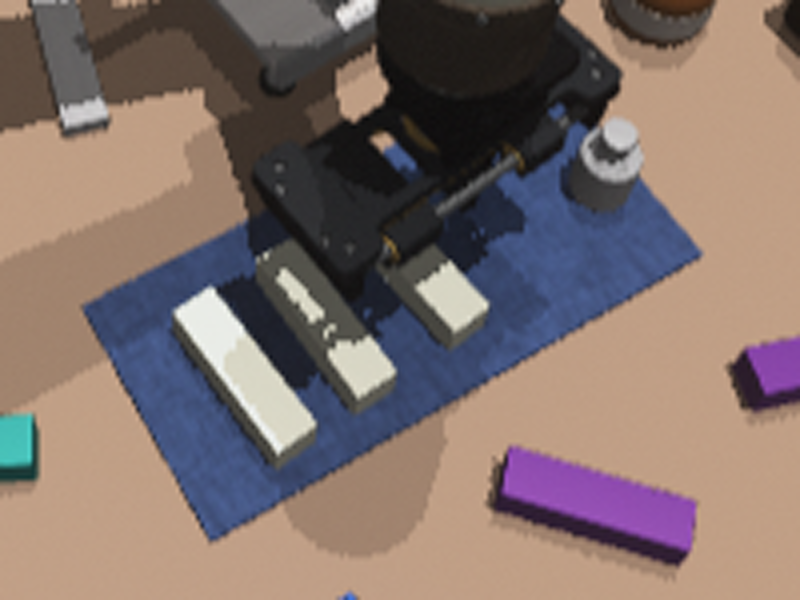

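The gripper is over the farthest bar (about (440,290) in the crop), the fingers clear of the middle bar and the weight. Now the grasp.

{"method": "servo_tool", "body": {
  "commands": [
    [[0.45,0,0,14,0,0,0],[0.45,0,0,28,0,0,0],[0.45,0,0,42,0,0,0],[0.45,0,0,55,0,0,0],[0.45,0,0,55,0,0,0]]
  ]
}}

```text
time_s: 15.35
tcp_pos: [0.5087, -0.2965, 0.0216]
ee_rot: [[0.104, -0.995, -0.004], [-0.995, -0.104, 0.001], [-0.002, 0.004, -1.0]]
wrist_force: [0.1, 0.4, -1.0]
gripper_width: 0.552
gripper_force: 0.0
```

{"method": "servo_tool", "body": {
  "commands": [
    [[1,0,0,0,0,0,0],[1,0,0,0,0,0,0],[1,0,0,0,0,0,0],[1,0,0,0,0,0,0],[1,0,0,0,0,0,0]]
  ]
}}

```text
time_s: 15.85
tcp_pos: [0.5106, -0.2971, 0.0243]
ee_rot: [[0.105, -0.994, 0.001], [-0.994, -0.105, -0.001], [0.001, -0.001, -1.0]]
wrist_force: [-0.4, 0.8, 2.5]
gripper_width: 0.321
gripper_force: 30.0
```

{"method": "servo_tool", "body": {
  "commands": [
    [[1,0,0,-20,0,0,0],[1,0,0,-50,0,0,0],[1,0,0,-80,0,0,0],[1,0,0,-110,0,0,0],[1,0,0,-110,0,0,0]]
  ]
}}

```text
time_s: 16.35
tcp_pos: [0.5126, -0.2979, 0.1381]
ee_rot: [[0.106, -0.994, 0.009], [-0.994, -0.106, -0.003], [0.004, -0.008, -1.0]]
wrist_force: [0.4, 0.2, -1.5]
gripper_width: 0.32
gripper_force: 30.0
```

```bash
cat > lane.py <<'E'
import numpy as np
O=np.array([661.9,-18.8]);a=np.radians(4.55);R=np.array([[np.cos(a),-np.sin(a)],[np.sin(a),np.cos(a)]])
def L(x,y):return tuple((O+R@[x,y]).round(1))
E
python3 - <<'E'
from h import *
from lane import L
t=L(-6,-81);print(t)
plan((560,-230,136,-46),(610,-160,136,-5),(*t,110,4.55),(*t,71,4.55))
E
```

```text
(np.float64(662.3), np.float64(-100.0))
now [ 512.6 -297.9  138.1] yaw -83.94 tilt [ 0.0086 -0.0034] t 16.4 F [ 0.4  0.2 -1.5] w 27.8
(560, -230, 136, -46) -> [-63.0, -54.0, 2.0] -0.662
(610, -160, 136, -5) -> [-15.0, -85.0, 0.0] -0.716
(np.float64(662.3), np.float64(-100.0), 110, 4.55) -> [47.0, -64.0, 26.0] -0.166
(np.float64(662.3), np.float64(-100.0), 71, 4.55) -> [-0.0, -0.0, 39.0] -0.0
```

{"method": "servo_tool", "body": {
  "commands": [
    [[1,-13,-11,0,0,0,-0.132],[1,-26,-22,0,0,0,-0.264],[1,-39,-33,0,0,0,-0.396],[1,-52,-44,0,0,0,-0.528],[1,-63,-54,0,0,0,-0.662]]
  ]
}}

```text
time_s: 16.85
tcp_pos: [0.5566, -0.2276, 0.1321]
ee_rot: [[0.698, -0.716, -0.003], [-0.716, -0.698, 0.001], [-0.002, 0.001, -1.0]]
wrist_force: [0.4, -0.3, -1.5]
gripper_width: 0.319
gripper_force: 30.0
```

{"method": "servo_tool", "body": {
  "commands": [
    [[1,-3,-17,0,0,0,-0.143],[1,-6,-34,0,0,0,-0.286],[1,-9,-51,0,0,0,-0.429],[1,-12,-68,0,0,0,-0.572],[1,-15,-85,0,0,0,-0.716]]
  ]
}}

```text
time_s: 17.35
tcp_pos: [0.6074, -0.1581, 0.132]
ee_rot: [[0.997, -0.082, -0.003], [-0.082, -0.997, 0.001], [-0.003, -0.0, -1.0]]
wrist_force: [0.5, 0.1, -1.9]
gripper_width: 0.319
gripper_force: 30.0
```

{"method": "servo_tool", "body": {
  "commands": [
    [[1,15,-20,6,0,0,-0.05],[1,30,-40,13,0,0,-0.1],[1,49,-63,24,0,0,-0.166],[1,49,-63,24,0,0,-0.166],[1,49,-63,24,0,0,-0.166]]
  ]
}}

```text
time_s: 17.85
tcp_pos: [0.6623, -0.0992, 0.1076]
ee_rot: [[0.997, 0.079, -0.003], [0.079, -0.997, -0.0], [-0.003, -0.0, -1.0]]
wrist_force: [-0.8, 0.2, -1.0]
gripper_width: 0.316
gripper_force: 30.0
```

{"method": "servo_tool", "body": {
  "commands": [
    [[1,0,0,0,0,0,0],[1,0,0,0,0,0,0],[1,0,0,0,0,0,0],[1,0,0,0,0,0,0],[1,0,0,0,0,0,0]]
  ]
}}

```text
time_s: 18.35
tcp_pos: [0.6622, -0.1007, 0.1099]
ee_rot: [[0.997, 0.078, 0.0], [0.078, -0.997, 0.0], [0.0, 0.0, -1.0]]
wrist_force: [1.1, -0.0, -1.9]
gripper_width: 0.322
gripper_force: 30.0
```

```bash
python3 - <<'E'
from h import *
from lane import L
plan((*L(-6,-81),71,4.55))
c=r.capture("top")
cv2.imwrite("pics/p1.png",cv2.resize(c["pixels"][100:230,190:350,::-1],(738,600),interpolation=cv2.INTER_CUBIC))
for b in bars(c):print(b)
E
```

```text
now [ 662.2 -100.7  109.9] yaw 4.45 tilt [0.0005 0.    ] t 18.4 F [ 1.1 -0.  -1.9] w 28.0
(np.float64(662.3), np.float64(-100.0), 71, 4.55) -> [0.0, -1.0, 39.0] -0.002
(array([ 0.3888, -0.3039]), np.float64(95.1), array([0.099, 0.029]), array([368., 259.], dtype=float32))
(array([ 0.4458, -0.3009]), np.float64(91.2), array([0.099, 0.029]), array([366., 236.], dtype=float32))
(array([0.9608, 0.0431]), np.float64(89.7), array([0.122, 0.047]), array([230.,  44.], dtype=float32))
```

View pics/p1.png

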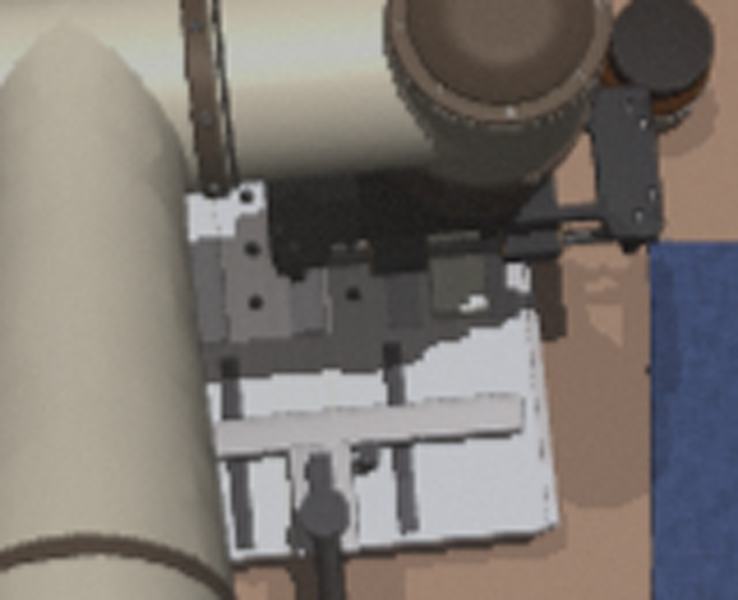

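The held bar (near (455,280)) sits over the right-most lane, and the lever points to the robot (released). I lower it.

{"method": "servo_tool", "body": {
  "commands": [
    [[1,0,-1,10,0,0,0],[1,0,-1,20,0,0,0],[1,0,-1,30,0,0,0],[1,0,-1,36,0,0,0],[1,0,-1,39,0,0,0]]
  ]
}}

```text
time_s: 18.9
tcp_pos: [0.6615, -0.0994, 0.0703]
ee_rot: [[0.997, 0.079, -0.003], [0.079, -0.997, -0.001], [-0.003, 0.0, -1.0]]
wrist_force: [-7.0, 2.2, 11.4]
gripper_width: 0.319
gripper_force: 30.0
```

{"method": "servo_tool", "body": {
  "commands": [
    [[1,0,0,0,0,0,0],[1,0,0,0,0,0,0],[1,0,0,0,0,0,0],[0.6,0,0,0,0,0,0],[0.6,0,0,0,0,0,0]]
  ]
}}

```text
time_s: 19.4
tcp_pos: [0.6627, -0.0995, 0.071]
ee_rot: [[0.997, 0.078, 0.001], [0.078, -0.997, -0.0], [0.001, 0.0, -1.0]]
wrist_force: [-0.0, -0.0, -0.3]
gripper_width: 0.378
gripper_force: 0.0
```

{"method": "servo_tool", "body": {
  "commands": [
    [[0.55,0,0,0,0,0,0],[0.55,0,0,0,0,0,0],[0.55,0,0,-20,0,0,0],[0.55,0,0,-50,0,0,0],[0.55,0,0,-70,0,0,0]]
  ]
}}

```text
time_s: 19.9
tcp_pos: [0.663, -0.0995, 0.1426]
ee_rot: [[0.997, 0.078, 0.002], [0.078, -0.997, -0.0], [0.002, 0.001, -1.0]]
wrist_force: [0.6, -0.6, 0.9]
gripper_width: 0.454
gripper_force: 0.0
```

```bash
python3 - <<'E'
from h import *
c=r.capture("side")
cv2.imwrite("pics/p2.png",cv2.resize(c["pixels"][130:260,230:400,::-1],(785,600),interpolation=cv2.INTER_CUBIC))
c=r.capture("top")
for b in bars(c):print(b)
plan((610,-160,140,-36),(446,-301,141,-76),(446,-301,80,-89),(446,-301,24,-89))
E
```

```text
(array([ 0.0509, -0.0757]), np.float64(40.8), array([0.046, 0.103]), array([281., 399.], dtype=float32))
(array([ 0.3888, -0.3039]), np.float64(95.1), array([0.099, 0.029]), array([368., 259.], dtype=float32))
(array([ 0.4458, -0.3008]), np.float64(91.2), array([0.099, 0.029]), array([366., 236.], dtype=float32))
(array([0.9608, 0.0431]), np.float64(89.7), array([0.122, 0.047]), array([230.,  44.], dtype=float32))
now [664.5 -99.5 144.7] yaw 4.52 tilt [ 0.0079 -0.0004] t 20.0 F [-0.2  0.   0.7] w 39.0
(610, -160, 140, -36) -> [-59.0, 56.0, 5.0] 0.707
(446, -301, 141, -76) -> [-50.0, 211.0, -1.0] 0.698
(446, -301, 80, -89) -> [-0.0, -0.0, 61.0] 0.227
(446, -301, 24, -89) -> [-0.0, -0.0, 56.0] 0.0
```

View pics/p2.png

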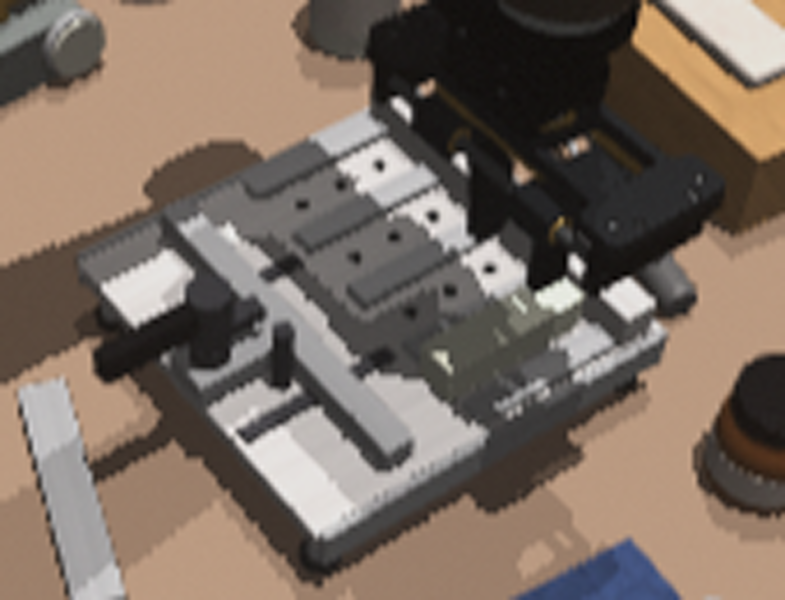

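The bar lies flat in the right-most lane, around (505,335). Next is the middle bar.

{"method": "servo_tool", "body": {
  "commands": [
    [[0.55,-11,11,0,0,0,0.14],[0.55,-22,22,0,0,0,0.28],[0.55,-33,33,0,0,0,0.42],[0.55,-45,45,0,0,0,0.56],[0.55,-57,56,1,0,0,0.707]]
  ]
}}

```text
time_s: 20.5
tcp_pos: [0.6089, -0.1601, 0.1385]
ee_rot: [[0.805, -0.593, -0.001], [-0.593, -0.805, 0.0], [-0.001, 0.001, -1.0]]
wrist_force: [0.3, -1.0, 0.0]
gripper_width: 0.448
gripper_force: 0.0
```

{"method": "servo_tool", "body": {
  "commands": [
    [[0.55,-10,43,0,0,0,0.14],[0.55,-20,86,0,0,0,0.28],[0.55,-30,129,0,0,0,0.42],[0.55,-40,172,0,0,0,0.56],[0.55,-50,211,0,0,0,0.698]]
  ]
}}

```text
time_s: 21.0
tcp_pos: [0.4431, -0.3016, 0.1387]
ee_rot: [[0.236, -0.972, -0.001], [-0.972, -0.236, 0.001], [-0.001, 0.001, -1.0]]
wrist_force: [0.4, -1.0, 0.6]
gripper_width: 0.452
gripper_force: 0.0
```

{"method": "servo_tool", "body": {
  "commands": [
    [[0.55,0,0,20,0,0,0.12],[0.55,0,0,40,0,0,0.227],[0.55,0,0,60,0,0,0.227],[0.55,0,0,60,0,0,0.227],[0.55,0,0,60,0,0,0.227]]
  ]
}}

```text
time_s: 21.5
tcp_pos: [0.445, -0.3009, 0.0792]
ee_rot: [[0.017, -1.0, -0.001], [-1.0, -0.017, 0.0], [-0.0, 0.001, -1.0]]
wrist_force: [0.5, -0.5, -0.8]
gripper_width: 0.453
gripper_force: 0.0
```

{"method": "servo_tool", "body": {
  "commands": [
    [[0.55,0,0,0,0,0,0],[0.55,0,0,0,0,0,0],[0.55,0,0,0,0,0,0],[0.55,0,0,0,0,0,0],[0.55,0,0,0,0,0,0]]
  ]
}}

```text
time_s: 22.0
tcp_pos: [0.4454, -0.3009, 0.0798]
ee_rot: [[0.017, -1.0, 0.001], [-1.0, -0.017, -0.0], [0.0, -0.001, -1.0]]
wrist_force: [-0.5, -0.0, -0.4]
gripper_width: 0.45
gripper_force: 0.0
```

```bash
python3 - <<'E'
from h import *
plan((446,-301,24,-89))
c=r.capture("side")
cv2.imwrite("pics/b2.png",cv2.resize(c["pixels"][230:380,230:430,::-1],(800,600),interpolation=cv2.INTER_CUBIC))
# predicted tops of bar ends if unmoved, in the crop
for y in(-.25,-.35):print(((proj(c,[.446,y,.032])-[230,230])*4).round())
E
```

```text
now [ 445.4 -300.9   79.8] yaw -89.02 tilt [ 0.0005 -0.0002] t 22.0 F [-0.5 -0.  -0.4] w 39.2
(446, -301, 24, -89) -> [0.0, -1.0, 56.0] -0.0
[274. 238.]
[370. 380.]
```

View pics/b2.png

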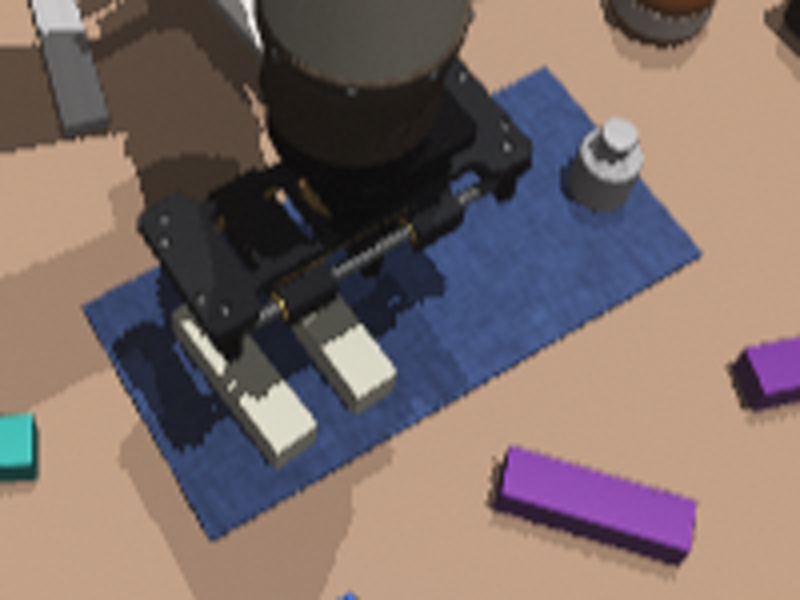

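The middle bar ends near (370,380), exactly as predicted, so it hasn't moved. I grasp it.

{"method": "servo_tool", "body": {
  "commands": [
    [[0.55,0,-1,14,0,0,0],[0.55,0,-1,28,0,0,0],[0.55,0,-1,42,0,0,0],[0.55,0,-1,56,0,0,0],[0.55,0,-1,56,0,0,0]]
  ]
}}

```text
time_s: 22.55
tcp_pos: [0.4449, -0.3004, 0.0219]
ee_rot: [[0.017, -1.0, -0.004], [-1.0, -0.017, 0.001], [-0.002, 0.004, -1.0]]
wrist_force: [-0.4, -0.0, 0.4]
gripper_width: 0.448
gripper_force: 0.0
```

{"method": "servo_tool", "body": {
  "commands": [
    [[1,0,0,0,0,0,0],[1,0,0,0,0,0,0],[1,0,0,0,0,0,0],[1,0,0,0,0,0,0],[1,0,0,0,0,0,0]]
  ]
}}

```text
time_s: 23.05
tcp_pos: [0.4468, -0.3011, 0.0243]
ee_rot: [[0.017, -1.0, 0.001], [-1.0, -0.017, -0.001], [0.001, -0.001, -1.0]]
wrist_force: [-0.1, 0.7, 4.2]
gripper_width: 0.32
gripper_force: 29.8
```

```bash
python3 - <<'E'
from h import *
from lane import L
t=L(-6,-27)
plan((446,-301,134,-89),(540,-220,134,-50),(610,-140,134,-8),(*t,110,4.55),(*t,71,4.55))
E
```

```text
now [ 446.8 -301.1   24.3] yaw -89.01 tilt [ 0.0014 -0.0006] t 23.1 F [-0.1  0.7  4.2] w 27.8
(446, -301, 134, -89) -> [-0.0, 1.0, -110.0] -0.0
(540, -220, 134, -50) -> [-79.0, -96.0, 0.0] -0.681
(610, -140, 134, -8) -> [-17.0, -105.0, 0.0] -0.733
(np.float64(658.1), np.float64(-46.2), 110, 4.55) -> [35.0, -100.0, 24.0] -0.219
(np.float64(658.1), np.float64(-46.2), 71, 4.55) -> [-0.0, 0.0, 39.0] 0.0
```

{"method": "servo_tool", "body": {
  "commands": [
    [[1,0,0,-20,0,0,0],[1,0,0,-50,0,0,0],[1,0,0,-80,0,0,0],[1,0,0,-110,0,0,0],[1,0,0,-110,0,0,0]]
  ]
}}

```text
time_s: 23.55
tcp_pos: [0.4487, -0.3019, 0.1377]
ee_rot: [[0.018, -1.0, 0.008], [-1.0, -0.018, -0.004], [0.004, -0.008, -1.0]]
wrist_force: [0.7, 0.3, -0.7]
gripper_width: 0.32
gripper_force: 29.8
```

{"method": "servo_tool", "body": {
  "commands": [
    [[1,-16,-19,0,0,0,-0.136],[1,-32,-38,0,0,0,-0.272],[1,-48,-57,0,0,0,-0.408],[1,-64,-76,0,0,0,-0.544],[1,-79,-96,0,0,0,-0.681]]
  ]
}}

```text
time_s: 24.05
tcp_pos: [0.5404, -0.2192, 0.1319]
ee_rot: [[0.647, -0.763, -0.003], [-0.763, -0.647, 0.001], [-0.003, 0.002, -1.0]]
wrist_force: [-0.1, 0.5, -2.2]
gripper_width: 0.321
gripper_force: 29.8
```

{"method": "servo_tool", "body": {
  "commands": [
    [[1,-3,-21,0,0,0,-0.147],[1,-6,-42,0,0,0,-0.294],[1,-10,-63,0,0,0,-0.441],[1,-13,-84,0,0,0,-0.588],[1,-17,-105,0,0,0,-0.733]]
  ]
}}

```text
time_s: 24.55
tcp_pos: [0.6099, -0.1389, 0.1316]
ee_rot: [[0.991, -0.134, -0.003], [-0.134, -0.991, 0.001], [-0.003, -0.0, -1.0]]
wrist_force: [0.8, 1.1, -1.9]
gripper_width: 0.321
gripper_force: 29.8
```

{"method": "servo_tool", "body": {
  "commands": [
    [[1,9,-25,0,0,0,-0.055],[1,18,-50,8,0,0,-0.11],[1,27,-75,16,0,0,-0.165],[1,35,-100,24,0,0,-0.219],[1,35,-100,24,0,0,-0.219]]
  ]
}}

```text
time_s: 25.05
tcp_pos: [0.6585, -0.0428, 0.106]
ee_rot: [[0.997, 0.082, -0.005], [0.082, -0.997, 0.0], [-0.005, -0.001, -1.0]]
wrist_force: [-0.3, -0.1, -2.4]
gripper_width: 0.316
gripper_force: 29.8
```

{"method": "servo_tool", "body": {
  "commands": [
    [[1,0,0,0,0,0,0],[1,0,0,0,0,0,0],[1,0,0,0,0,0,0],[1,0,0,0,0,0,0],[1,0,0,0,0,0,0]]
  ]
}}

```text
time_s: 25.55
tcp_pos: [0.6589, -0.0462, 0.1099]
ee_rot: [[0.997, 0.078, 0.0], [0.078, -0.997, 0.0], [0.0, -0.0, -1.0]]
wrist_force: [-0.0, -0.2, -2.4]
gripper_width: 0.322
gripper_force: 29.8
```

```bash
python3 - <<'E'
from h import *
from lane import L
plan((*L(-6,-27),71,4.55))
c=r.capture("top")
for b in bars(c):print(b)
E
```

```text
now [658.9 -46.2 109.9] yaw 4.48 tilt [0.0004 0.0001] t 25.6 F [-0.  -0.2 -2.4] w 28.0
(np.float64(658.1), np.float64(-46.2), 71, 4.55) -> [-1.0, -0.0, 39.0] -0.001
(array([ 0.3888, -0.3039]), np.float64(95.1), array([0.099, 0.029]), array([368., 259.], dtype=float32))
(array([0.9608, 0.0431]), np.float64(89.7), array([0.122, 0.047]), array([230.,  44.], dtype=float32))
```

{"method": "servo_tool", "body": {
  "commands": [
    [[1,0,0,10,0,0,0],[1,0,0,20,0,0,0],[1,0,0,30,0,0,0],[1,0,0,36,0,0,0],[1,0,0,39,0,0,0]]
  ]
}}

```text
time_s: 26.1
tcp_pos: [0.6582, -0.0457, 0.0703]
ee_rot: [[0.997, 0.08, -0.003], [0.08, -0.997, -0.001], [-0.003, 0.001, -1.0]]
wrist_force: [-7.3, 1.7, 12.0]
gripper_width: 0.316
gripper_force: 29.8
```

{"method": "servo_tool", "body": {
  "commands": [
    [[1,0,0,0,0,0,0],[1,0,0,0,0,0,0],[1,0,0,0,0,0,0],[0.6,0,0,0,0,0,0],[0.6,0,0,0,0,0,0]]
  ]
}}

```text
time_s: 26.6
tcp_pos: [0.6595, -0.0456, 0.071]
ee_rot: [[0.997, 0.079, 0.001], [0.079, -0.997, -0.0], [0.001, 0.0, -1.0]]
wrist_force: [0.3, -0.1, 0.4]
gripper_width: 0.379
gripper_force: 0.0
```

{"method": "servo_tool", "body": {
  "commands": [
    [[0.58,0,0,0,0,0,0],[0.58,0,0,0,0,0,0],[0.58,0,0,-20,0,0,0],[0.58,0,0,-50,0,0,0],[0.58,0,0,-70,0,0,0]]
  ]
}}

```text
time_s: 27.1
tcp_pos: [0.6598, -0.0457, 0.1426]
ee_rot: [[0.997, 0.079, 0.002], [0.079, -0.997, -0.0], [0.002, 0.0, -1.0]]
wrist_force: [0.3, -0.3, -0.9]
gripper_width: 0.421
gripper_force: 0.0
```

```bash
python3 - <<'E'
from h import *
c=r.capture("side")
cv2.imwrite("pics/p3.png",cv2.resize(c["pixels"][130:260,230:400,::-1],(785,600),interpolation=cv2.INTER_CUBIC))
plan((570,-120,141,-34),(440,-220,141,-70),(389,-304,110,-85),(389,-304,24,-85))
E
```

```text
now [661.7 -45.7 146.5] yaw 4.6 tilt [ 0.0089 -0.0004] t 27.1 F [ 0.2 -0.6  3.4] w 36.7
(570, -120, 141, -34) -> [-97.0, 67.0, 5.0] 0.674
(440, -220, 141, -70) -> [-52.0, 156.0, 0.0] 0.628
(389, -304, 110, -85) -> [61.0, 76.0, 31.0] 0.262
(389, -304, 24, -85) -> [0.0, 0.0, 86.0] -0.0
```

View pics/p3.png

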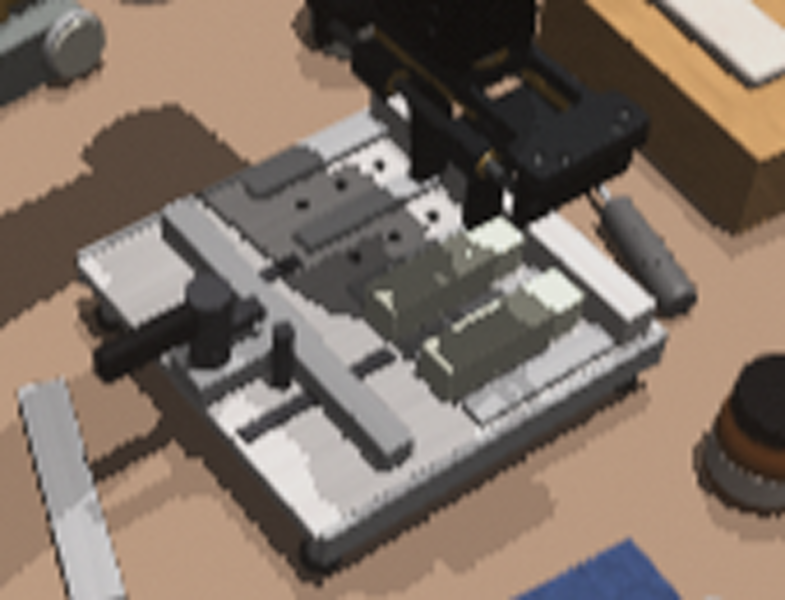

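Two bars now lie flat in the two right-hand lanes (at (440,270) and (505,330)). On to the last bar.

{"method": "servo_tool", "body": {
  "commands": [
    [[0.5,-19,13,0,0,0,0.135],[0.5,-38,26,0,0,0,0.27],[0.5,-57,40,0,0,0,0.405],[0.5,-76,54,0,0,0,0.54],[0.5,-95,67,0,0,0,0.674]]
  ]
}}

```text
time_s: 27.65
tcp_pos: [0.5688, -0.1205, 0.1405]
ee_rot: [[0.825, -0.565, 0.0], [-0.565, -0.825, 0.0], [0.0, -0.0, -1.0]]
wrist_force: [0.7, -0.1, 0.6]
gripper_width: 0.498
gripper_force: 0.0
```

{"method": "servo_tool", "body": {
  "commands": [
    [[0.5,-10,31,0,0,0,0.126],[0.5,-20,62,0,0,0,0.252],[0.5,-30,93,0,0,0,0.378],[0.5,-41,124,0,0,0,0.504],[0.5,-52,156,0,0,0,0.628]]
  ]
}}

```text
time_s: 28.15
tcp_pos: [0.4381, -0.2206, 0.1406]
ee_rot: [[0.336, -0.942, 0.001], [-0.942, -0.336, -0.0], [0.0, -0.0, -1.0]]
wrist_force: [1.2, -0.2, 0.9]
gripper_width: 0.497
gripper_force: 0.0
```

{"method": "servo_tool", "body": {
  "commands": [
    [[0.5,15,19,15,0,0,0.07],[0.5,30,38,30,0,0,0.14],[0.5,45,57,45,0,0,0.21],[0.5,61,76,60,0,0,0.262],[0.5,61,76,60,0,0,0.262]]
  ]
}}

```text
time_s: 28.65
tcp_pos: [0.3858, -0.3041, 0.0786]
ee_rot: [[0.082, -0.997, -0.004], [-0.997, -0.082, 0.002], [-0.002, 0.004, -1.0]]
wrist_force: [-1.3, -0.4, -0.0]
gripper_width: 0.499
gripper_force: 0.0
```

{"method": "servo_tool", "body": {
  "commands": [
    [[0.5,0,0,0,0,0,0],[0.5,0,0,0,0,0,0],[0.5,0,0,0,0,0,0],[0.5,0,0,0,0,0,0],[0.5,0,0,0,0,0,0]]
  ]
}}

```text
time_s: 29.15
tcp_pos: [0.389, -0.3029, 0.0809]
ee_rot: [[0.087, -0.996, 0.001], [-0.996, -0.087, -0.0], [0.0, -0.001, -1.0]]
wrist_force: [-0.0, -0.3, -0.6]
gripper_width: 0.502
gripper_force: 0.0
```

```bash
python3 - <<'E'
from h import *
plan((389,-304,24,-85))
c=r.capture("side")
cv2.imwrite("pics/b3.png",cv2.resize(c["pixels"][230:380,230:430,::-1],(800,600),interpolation=cv2.INTER_CUBIC))
a=np.radians(95.1)
for s in(-50,50):print(((proj(c,[.389+s/1e3*np.cos(a),-.304+s/1e3*np.sin(a),.032])-[230,230])*4).round())
E
```

```text
now [ 389.  -302.9   80.9] yaw -85.01 tilt [ 0.0008 -0.0003] t 29.1 F [-0.  -0.3 -0.6] w 43.6
(389, -304, 24, -85) -> [1.0, 0.0, 57.0] -0.0
[293. 434.]
[186. 293.]
```

View pics/b3.png

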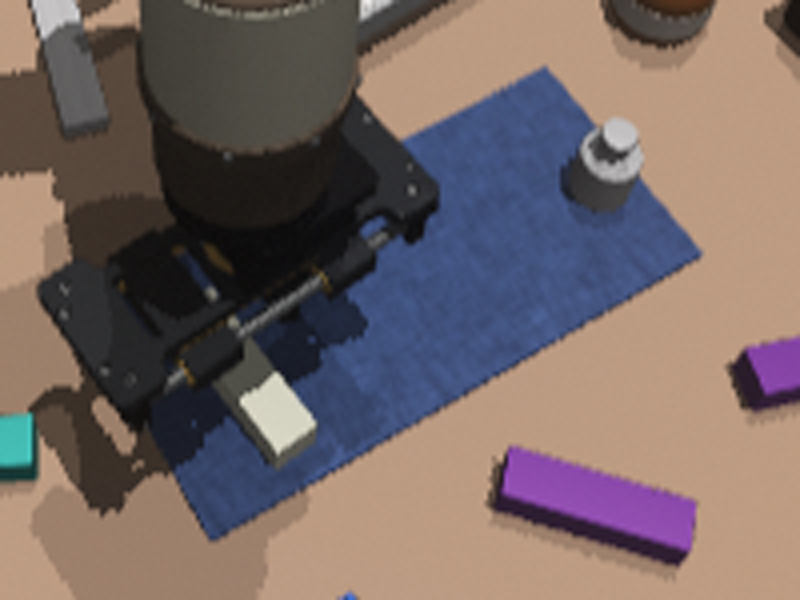

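The last bar ends near (293,434) as predicted, so it hasn't moved. I grasp and lift it.

{"method": "servo_tool", "body": {
  "commands": [
    [[0.5,1,0,14,0,0,0],[0.5,1,0,28,0,0,0],[0.5,1,0,42,0,0,0],[0.5,1,0,57,0,0,0],[0.5,1,0,57,0,0,0]]
  ]
}}

```text
time_s: 29.7
tcp_pos: [0.3873, -0.3036, 0.022]
ee_rot: [[0.086, -0.996, -0.004], [-0.996, -0.086, 0.002], [-0.002, 0.004, -1.0]]
wrist_force: [-0.3, 0.3, 0.4]
gripper_width: 0.498
gripper_force: 0.0
```

{"method": "servo_tool", "body": {
  "commands": [
    [[1,0,0,0,0,0,0],[1,0,0,0,0,0,0],[1,0,0,0,0,0,0],[1,0,0,0,0,0,0],[1,0,0,0,0,0,0]]
  ]
}}

```text
time_s: 30.2
tcp_pos: [0.3894, -0.3045, 0.0244]
ee_rot: [[0.086, -0.996, 0.002], [-0.996, -0.086, -0.001], [0.001, -0.002, -1.0]]
wrist_force: [0.8, 1.4, 4.2]
gripper_width: 0.316
gripper_force: 30.0
```

```bash
python3 - <<'E'
from h import *
from lane import L
t=L(-6,27)
plan((389,-304,134,-85),(500,-220,150,-50),(600,-110,150,-9),(*t,110,4.55),(*t,71,4.55))
E
```

```text
now [ 389.4 -304.5   24.4] yaw -85.05 tilt [ 0.002  -0.0009] t 30.2 F [0.8 1.4 4.2] w 27.5
(389, -304, 134, -85) -> [-1.0, 0.0, -110.0] -0.001
(500, -220, 150, -50) -> [-74.0, -118.0, -16.0] -0.611
(600, -110, 150, -9) -> [-20.0, -147.0, 0.0] -0.715
(np.float64(653.8), np.float64(7.6), 110, 4.55) -> [35.0, -124.0, 40.0] -0.237
(np.float64(653.8), np.float64(7.6), 71, 4.55) -> [-0.0, -0.0, 39.0] 0.0
```

{"method": "servo_tool", "body": {
  "commands": [
    [[1,0,0,-20,0,0,0],[1,0,0,-50,0,0,0],[1,0,0,-80,0,0,0],[1,0,0,-110,0,0,0],[1,0,0,-110,0,0,0]]
  ]
}}

```text
time_s: 30.7
tcp_pos: [0.3907, -0.3053, 0.1373]
ee_rot: [[0.087, -0.996, 0.008], [-0.996, -0.087, -0.004], [0.004, -0.007, -1.0]]
wrist_force: [0.6, 0.4, -1.6]
gripper_width: 0.319
gripper_force: 30.0
```

{"method": "servo_tool", "body": {
  "commands": [
    [[1,-15,-24,-4,0,0,-0.122],[1,-30,-48,-8,0,0,-0.244],[1,-45,-72,-12,0,0,-0.366],[1,-60,-96,-16,0,0,-0.488],[1,-75,-118,-16,0,0,-0.611]]
  ]
}}

```text
time_s: 31.2
tcp_pos: [0.4999, -0.2184, 0.1485]
ee_rot: [[0.646, -0.764, -0.002], [-0.764, -0.646, 0.001], [-0.002, 0.001, -1.0]]
wrist_force: [-0.0, 0.5, -1.5]
gripper_width: 0.318
gripper_force: 30.0
```

{"method": "servo_tool", "body": {
  "commands": [
    [[1,-4,-29,0,0,0,-0.143],[1,-8,-58,0,0,0,-0.286],[1,-12,-87,0,0,0,-0.429],[1,-16,-117,0,0,0,-0.572],[1,-20,-147,0,0,0,-0.715]]
  ]
}}

```text
time_s: 31.7
tcp_pos: [0.599, -0.1086, 0.1476]
ee_rot: [[0.988, -0.153, -0.004], [-0.153, -0.988, 0.0], [-0.004, 0.0, -1.0]]
wrist_force: [0.4, 1.4, -1.3]
gripper_width: 0.325
gripper_force: 30.0
```

{"method": "servo_tool", "body": {
  "commands": [
    [[1,9,-31,10,0,0,-0.06],[1,18,-62,20,0,0,-0.12],[1,27,-93,30,0,0,-0.18],[1,35,-124,40,0,0,-0.237],[1,35,-124,40,0,0,-0.237]]
  ]
}}

```text
time_s: 32.2
tcp_pos: [0.653, 0.0104, 0.1055]
ee_rot: [[0.997, 0.082, -0.005], [0.082, -0.997, -0.0], [-0.005, -0.0, -1.0]]
wrist_force: [-1.0, -0.5, -1.2]
gripper_width: 0.321
gripper_force: 30.0
```

{"method": "servo_tool", "body": {
  "commands": [
    [[1,0,0,0,0,0,0],[1,0,0,0,0,0,0],[1,0,0,0,0,0,0],[1,0,0,0,0,0,0],[1,0,0,0,0,0,0]]
  ]
}}

```text
time_s: 32.7
tcp_pos: [0.6536, 0.0066, 0.11]
ee_rot: [[0.997, 0.077, 0.001], [0.077, -0.997, 0.0], [0.001, -0.0, -1.0]]
wrist_force: [0.2, 0.0, -1.7]
gripper_width: 0.317
gripper_force: 30.0
```

```bash
python3 - <<'E'
from h import *
from lane import L
plan((*L(-6,27),71,4.55))
E
```

```text
now [653.6   6.6 110. ] yaw 4.42 tilt [0.0005 0.0002] t 32.7 F [ 0.2  0.  -1.7] w 27.5
(np.float64(653.8), np.float64(7.6), 71, 4.55) -> [0.0, -1.0, 39.0] -0.002
```

{"method": "servo_tool", "body": {
  "commands": [
    [[1,0,-1,10,0,0,0],[1,0,-1,20,0,0,0],[1,0,-1,30,0,0,0],[1,0,-1,36,0,0,0],[1,0,-1,39,0,0,0]]
  ]
}}

```text
time_s: 33.2
tcp_pos: [0.6528, 0.0081, 0.0704]
ee_rot: [[0.997, 0.079, -0.003], [0.079, -0.997, -0.001], [-0.003, 0.001, -1.0]]
wrist_force: [-6.5, 1.4, 11.8]
gripper_width: 0.32
gripper_force: 30.0
```

{"method": "servo_tool", "body": {
  "commands": [
    [[1,0,0,0,0,0,0],[1,0,0,0,0,0,0],[1,0,0,0,0,0,0],[0.6,0,0,0,0,0,0],[0.6,0,0,0,0,0,0]]
  ]
}}

```text
time_s: 33.7
tcp_pos: [0.6541, 0.0082, 0.0709]
ee_rot: [[0.997, 0.078, 0.001], [0.078, -0.997, -0.0], [0.001, 0.0, -1.0]]
wrist_force: [-0.0, 0.9, -1.1]
gripper_width: 0.382
gripper_force: 0.0
```

{"method": "servo_tool", "body": {
  "commands": [
    [[0.58,0,0,0,0,0,0],[0.58,0,0,0,0,0,0],[0.58,0,0,-20,0,0,0],[0.58,0,0,-50,0,0,0],[0.58,0,0,-100,0,0,0]]
  ]
}}

```text
time_s: 34.2
tcp_pos: [0.6515, 0.0079, 0.1681]
ee_rot: [[0.997, 0.078, -0.008], [0.078, -0.997, -0.001], [-0.008, 0.0, -1.0]]
wrist_force: [1.1, 0.5, -0.3]
gripper_width: 0.421
gripper_force: 0.0
```

{"method": "servo_tool", "body": {
  "commands": [
    [[0.5,-50,0,0,0,0,0],[0.5,-100,10,0,0,0,0],[0.5,-150,20,0,0,0,0],[0.5,-200,29,0,0,0,0],[0.5,-200,29,0,0,0,0]]
  ]
}}

```text
time_s: 34.7
tcp_pos: [0.4494, -0.0381, 0.1699]
ee_rot: [[0.997, 0.076, -0.005], [0.076, -0.997, 0.0], [-0.005, -0.001, -1.0]]
wrist_force: [1.2, 0.2, 0.5]
gripper_width: 0.502
gripper_force: 0.0
```

{"method": "servo_tool", "body": {
  "commands": [
    [[0.5,0,0,0,0,0,0],[0.5,0,0,0,0,0,0],[0.5,0,0,0,0,0,0],[0.5,0,0,0,0,0,0],[0.5,0,0,0,0,0,0]]
  ]
}}

```text
time_s: 35.2
tcp_pos: [0.4571, -0.0361, 0.1702]
ee_rot: [[0.997, 0.078, -0.001], [0.078, -0.997, -0.0], [-0.001, 0.0, -1.0]]
wrist_force: [0.6, -0.3, 0.1]
gripper_width: 0.498
gripper_force: 0.0
```

```bash
python3 - <<'E'
from h import *
from lane import L
c=r.capture("top");np.savez("top2.npz",**c)
cs=r.capture("side");np.savez("side2.npz",**cs)
plan((452.5,-37.5,110.5,4.55))
g=cv2.cvtColor(c["pixels"],cv2.COLOR_RGB2HSV)
# brightness profile of the picture across the lanes at x=-20, x=10, bar-top height
for x in(-20,10):print([int(c["pixels"][tuple(np.round(proj(c,[*(np.array(L(x,y))/1e3),.078])[::-1]).astype(int))].mean()) for y in range(-108,112,4)])
E
```

```text
now [456.8 -36.2 170.3] yaw 4.48 tilt [-0.0006 -0.0002] t 35.3 F [ 0.2 -0.3 -0.5] w 43.3
(452.5, -37.5, 110.5, 4.55) -> [-4.0, 1.0, 60.0] -0.001
[189, 189, 191, 153, 186, 189, 188, 189, 190, 188, 189, 104, 176, 189, 191, 189, 152, 147, 181, 189, 190, 189, 189, 190, 157, 176, 190, 191, 190, 173, 187, 168, 190, 190, 190, 189, 191, 190, 177, 188, 189, 189, 189, 186, 189, 190, 189, 190, 188, 190, 188, 187, 183, 187, 187]
[189, 188, 189, 181, 165, 189, 189, 189, 188, 189, 190, 127, 176, 188, 189, 188, 169, 184, 189, 190, 189, 189, 188, 188, 188, 175, 189, 190, 190, 178, 183, 152, 190, 188, 190, 190, 189, 189, 178, 188, 188, 189, 188, 189, 189, 189, 188, 189, 189, 189, 189, 186, 180, 188, 185]
```

{"method": "servo_tool", "body": {
  "commands": [
    [[0.5,-4,1,15,0,0,0],[0.5,-4,1,30,0,0,0],[0.5,-4,1,45,0,0,0],[0.5,-4,1,60,0,0,0],[0.5,-4,1,60,0,0,0]]
  ]
}}

```text
time_s: 35.8
tcp_pos: [0.4513, -0.0379, 0.1088]
ee_rot: [[0.997, 0.078, -0.005], [0.078, -0.997, -0.001], [-0.005, 0.001, -1.0]]
wrist_force: [-0.1, 0.1, -0.1]
gripper_width: 0.497
gripper_force: 0.0
```

{"method": "servo_tool", "body": {
  "commands": [
    [[1,0,0,0,0,0,0],[1,0,0,0,0,0,0],[1,0,0,0,0,0,0],[1,0,0,0,0,0,0],[1,0,0,0,0,0,0]]
  ]
}}

```text
time_s: 36.3
tcp_pos: [0.4529, -0.037, 0.111]
ee_rot: [[0.997, 0.078, 0.001], [0.078, -0.997, 0.001], [0.001, -0.001, -1.0]]
wrist_force: [-1.6, 2.8, 3.2]
gripper_width: 0.159
gripper_force: 30.0
```

{"method": "servo_tool", "body": {
  "commands": [
    [[1,0,0,0,0,0,0],[1,0,0,0,0,0,0],[1,0,0,0,0,0,0],[1,0,0,0,0,0,0],[1,0,0,0,0,0,0]]
  ]
}}

```text
time_s: 36.8
tcp_pos: [0.4529, -0.0371, 0.111]
ee_rot: [[0.997, 0.078, 0.001], [0.078, -0.997, 0.001], [0.001, -0.001, -1.0]]
wrist_force: [-2.0, 5.1, 4.4]
gripper_width: 0.157
gripper_force: 30.0
```

{"method": "servo_tool", "body": {
  "commands": [
    [[1,5,0,0,0,0,0],[1,10,0,0,0,0,0],[1,15,0,0,0,0,0],[1,20,0,0,0,0,0],[1,25,0,0,0,0,0]]
  ]
}}

```text
time_s: 37.3
tcp_pos: [0.4773, -0.0352, 0.111]
ee_rot: [[0.997, 0.078, -0.001], [0.078, -0.997, 0.001], [-0.001, -0.001, -1.0]]
wrist_force: [-2.7, 5.0, 4.6]
gripper_width: 0.154
gripper_force: 30.0
```

{"method": "servo_tool", "body": {
  "commands": [
    [[1,5,0,0,0,0,0],[1,10,0,0,0,0,0],[1,15,0,0,0,0,0],[1,18,0,0,0,0,0],[1,21,0,0,0,0,0]]
  ]
}}

```text
time_s: 37.8
tcp_pos: [0.4966, -0.0336, 0.111]
ee_rot: [[0.997, 0.078, -0.004], [0.078, -0.997, 0.0], [-0.004, -0.001, -1.0]]
wrist_force: [-8.3, 7.0, 9.8]
gripper_width: 0.159
gripper_force: 30.0
```

```bash
python3 - <<'E'
from h import *
plan()
E
```

```text
now [496.6 -33.6 111. ] yaw 4.47 tilt [-0.0042  0.0003] t 37.8 F [-8.3  7.   9.8] w 13.9
```

{"method": "servo_tool", "body": {
  "commands": [
    [[1,1,0,0,0,0,0],[1,2,0,0,0,0,0],[1,3,0,0,0,0,0],[1,3,0,0,0,0,0],[1,3,0,0,0,0,0]]
  ]
}}

```text
time_s: 38.3
tcp_pos: [0.4979, -0.0336, 0.111]
ee_rot: [[0.997, 0.078, -0.007], [0.078, -0.997, 0.0], [-0.007, -0.001, -1.0]]
wrist_force: [-11.0, 7.2, 11.8]
gripper_width: 0.163
gripper_force: 30.0
```

```bash
python3 - <<'E'
from h import *
plan()
E
```

```text
now [497.9 -33.6 111. ] yaw 4.46 tilt [-0.0073  0.    ] t 38.3 F [-11.    7.2  11.8] w 14.2
```

{"method": "servo_tool", "body": {
  "commands": [
    [[1,0,-6,0,0,0,0.105],[1,1,-11,0,0,0,0.209],[1,3,-17,0,0,0,0.314],[1,5,-22,0,0,0,0.419],[1,7,-27,0,0,0,0.524]]
  ]
}}

```text
time_s: 38.8
tcp_pos: [0.503, -0.0054, 0.111]
ee_rot: [[0.901, -0.434, -0.006], [-0.434, -0.901, 0.001], [-0.006, 0.002, -1.0]]
wrist_force: [-10.9, 9.3, 11.4]
gripper_width: 0.162
gripper_force: 30.0
```

{"method": "servo_tool", "body": {
  "commands": [
    [[1,0,-6,0,0,0,0.105],[1,1,-11,0,0,0,0.209],[1,3,-17,0,0,0,0.314],[1,5,-22,0,0,0,0.419],[1,7,-27,0,0,0,0.524]]
  ]
}}

```text
time_s: 39.3
tcp_pos: [0.5222, 0.0171, 0.111]
ee_rot: [[0.562, -0.827, -0.004], [-0.827, -0.562, 0.002], [-0.004, 0.002, -1.0]]
wrist_force: [-8.0, 10.9, 9.0]
gripper_width: 0.16
gripper_force: 30.0
```

{"method": "servo_tool", "body": {
  "commands": [
    [[1,0,-6,0,0,0,0.105],[1,1,-11,0,0,0,0.209],[1,3,-17,0,0,0,0.314],[1,5,-22,0,0,0,0.419],[1,7,-27,0,0,0,0.524]]
  ]
}}

```text
time_s: 39.8
tcp_pos: [0.5496, 0.0268, 0.111]
ee_rot: [[0.073, -0.997, -0.001], [-0.997, -0.073, 0.003], [-0.003, 0.001, -1.0]]
wrist_force: [-11.4, 9.8, 8.5]
gripper_width: 0.159
gripper_force: 30.0
```

```bash
python3 - <<'E'
from h import *
plan()
E
```

```text
now [549.6  26.8 111. ] yaw -85.83 tilt [-0.0014  0.0027] t 39.8 F [-11.4   9.8   8.5] w 13.9
```

{"method": "servo_tool", "body": {
  "commands": [
    [[1,0,-1,0,0,0,0.01],[1,0,-2,0,0,0,0.02],[1,0,-3,0,0,0,0.03],[1,0,-3,0,0,0,0.03],[1,0,-3,0,0,0,0.03]]
  ]
}}

```text
time_s: 40.3
tcp_pos: [0.5497, 0.0266, 0.111]
ee_rot: [[0.049, -0.999, -0.007], [-0.999, -0.049, 0.001], [-0.002, 0.007, -1.0]]
wrist_force: [-13.3, 12.4, 11.9]
gripper_width: 0.163
gripper_force: 30.0
```

{"method": "servo_tool", "body": {
  "commands": [
    [[0.5,0,5,0,0,0,0],[0.5,0,5,0,0,0,0],[0.5,0,5,0,0,0,0],[0.5,0,5,0,0,0,0],[0.5,0,5,0,0,0,0]]
  ]
}}

```text
time_s: 40.8
tcp_pos: [0.5487, 0.0241, 0.1103]
ee_rot: [[0.046, -0.999, -0.0], [-0.999, -0.046, -0.0], [0.0, 0.0, -1.0]]
wrist_force: [0.2, -0.4, 0.7]
gripper_width: 0.474
gripper_force: 0.0
```

{"method": "servo_tool", "body": {
  "commands": [
    [[0.5,0,0,-20,0,0,0],[0.5,0,0,-50,0,0,0],[0.5,0,0,-90,0,0,0],[0.5,0,0,-90,0,0,0],[0.5,0,0,-90,0,0,0]]
  ]
}}

```text
time_s: 41.3
tcp_pos: [0.549, 0.0245, 0.2014]
ee_rot: [[0.046, -0.999, 0.002], [-0.999, -0.046, 0.001], [-0.001, -0.002, -1.0]]
wrist_force: [-0.1, -0.1, -0.0]
gripper_width: 0.505
gripper_force: 0.0
```

```bash
python3 - <<'E'
from h import *
plan((530,200,200,-83),(516,379.5,180,-83),(516,379.5,104,-83))
E
```

```text
now [549.   24.5 201.4] yaw -87.34 tilt [0.0022 0.001 ] t 41.3 F [-0.1 -0.1 -0. ] w 43.9
(530, 200, 200, -83) -> [-176.0, 11.0, 1.0] -0.076
(516, 379.5, 180, -83) -> [-180.0, -8.0, 20.0] 0.0
(516, 379.5, 104, -83) -> [-0.0, -0.0, 76.0] 0.0
```

{"method": "servo_tool", "body": {
  "commands": [
    [[0.5,-40,3,0,0,0,-0.03],[0.5,-80,6,0,0,0,-0.06],[0.5,-120,9,0,0,0,-0.09],[0.5,-160,11,0,0,0,-0.11],[0.5,-176,11,0,0,0,-0.11]]
  ]
}}

```text
time_s: 41.8
tcp_pos: [0.5283, 0.2021, 0.1989]
ee_rot: [[0.159, -0.987, -0.002], [-0.987, -0.159, -0.001], [0.001, 0.002, -1.0]]
wrist_force: [0.4, -0.2, -0.1]
gripper_width: 0.499
gripper_force: 0.0
```

{"method": "servo_tool", "body": {
  "commands": [
    [[0.5,-45,-3,5,0,0,0],[0.5,-90,-6,10,0,0,0],[0.5,-135,-10,15,0,0,0],[0.5,-180,-14,20,0,0,0],[0.5,-180,-14,20,0,0,0]]
  ]
}}

```text
time_s: 42.3
tcp_pos: [0.514, 0.3834, 0.1774]
ee_rot: [[0.16, -0.987, -0.002], [-0.987, -0.16, -0.002], [0.002, 0.003, -1.0]]
wrist_force: [-0.4, -0.8, 0.2]
gripper_width: 0.498
gripper_force: 0.0
```

{"method": "servo_tool", "body": {
  "commands": [
    [[0.5,0,0,0,0,0,0],[0.5,0,0,0,0,0,0],[0.5,0,0,0,0,0,0],[0.5,0,0,0,0,0,0],[0.5,0,0,0,0,0,0]]
  ]
}}

```text
time_s: 42.8
tcp_pos: [0.5152, 0.3789, 0.181]
ee_rot: [[0.155, -0.988, 0.0], [-0.988, -0.155, 0.0], [-0.0, -0.0, -1.0]]
wrist_force: [0.0, -0.1, -0.3]
gripper_width: 0.501
gripper_force: 0.0
```

```bash
python3 - <<'E'
from h import *
plan((516,379.5,104,-81))
c=r.capture("top");s=r.capture("side")
a=cv2.resize(c["pixels"][110:230,195:315,::-1],(400,400),interpolation=cv2.INTER_CUBIC)
b=cv2.resize(s["pixels"][140:256,240:380,::-1],(400,331),interpolation=cv2.INTER_CUBIC)
im=np.zeros((400,800,3),np.uint8);im[:,:400]=a;im[:331,400:]=b
cv2.imwrite("pics/fin.png",im)
E
```

```text
now [515.2 378.9 181. ] yaw -81.07 tilt [0.0003 0.0004] t 42.8 F [ 0.  -0.1 -0.3] w 43.5
(516, 379.5, 104, -81) -> [-0.0, -1.0, 77.0] -0.001
```

View pics/fin.png

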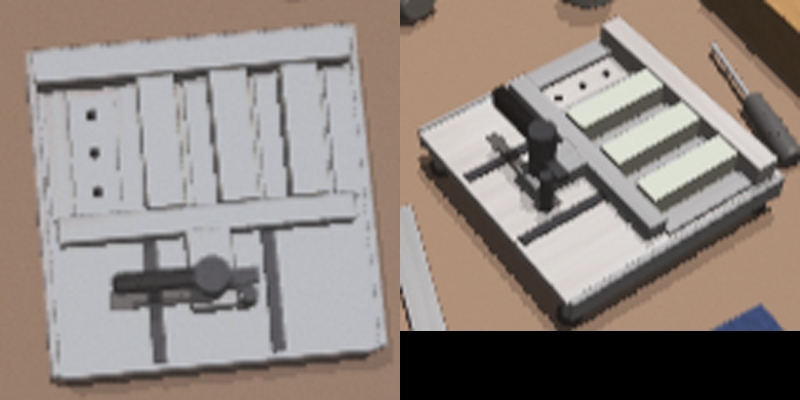

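Three bars lie in their lanes between jaw and end stop, and the lever is across (hub at (212,277), tip at (115,283)), so it's locked. Now I reopen the valve.

{"method": "servo_tool", "body": {
  "commands": [
    [[0.5,0,-1,20,0,0,0],[0.5,0,-1,40,0,0,0],[0.5,0,-1,60,0,0,0],[0.5,0,-1,77,0,0,0],[0.5,0,-1,77,0,0,0]]
  ]
}}

```text
time_s: 43.4
tcp_pos: [0.5146, 0.3785, 0.1008]
ee_rot: [[0.156, -0.988, -0.004], [-0.988, -0.156, -0.004], [0.003, 0.005, -1.0]]
wrist_force: [-0.8, -0.2, -0.1]
gripper_width: 0.497
gripper_force: 0.0
```

{"method": "servo_tool", "body": {
  "commands": [
    [[1,0,0,0,0,0,0],[1,0,0,0,0,0,0],[1,0,0,0,0,0,0],[1,0,0,0,0,0,0],[1,0,0,0,0,0,0]]
  ]
}}

```text
time_s: 43.9
tcp_pos: [0.5156, 0.38, 0.1043]
ee_rot: [[0.157, -0.988, -0.0], [-0.988, -0.157, 0.0], [-0.0, 0.0, -1.0]]
wrist_force: [-1.5, -0.9, 1.0]
gripper_width: 0.157
gripper_force: 29.9
```

{"method": "servo_tool", "body": {
  "commands": [
    [[1,0,0,0,0,0,0],[1,0,0,0,0,0,0],[1,0,0,0,0,0,0],[1,0,0,0,0,0,0],[1,0,0,0,0,0,0]]
  ]
}}

```text
time_s: 44.4
tcp_pos: [0.5156, 0.38, 0.1042]
ee_rot: [[0.157, -0.988, -0.0], [-0.988, -0.157, 0.0], [-0.0, 0.0, -1.0]]
wrist_force: [-3.7, 0.3, 5.4]
gripper_width: 0.162
gripper_force: 29.9
```

{"method": "servo_tool", "body": {
  "commands": [
    [[1,0,6,0,0,0,-0.105],[1,1,13,0,0,0,-0.209],[1,3,19,0,0,0,-0.314],[1,5,25,0,0,0,-0.419],[1,8,31,0,0,0,-0.524]]
  ]
}}

```text
time_s: 44.9
tcp_pos: [0.4876, 0.367, 0.1042]
ee_rot: [[0.632, -0.775, 0.002], [-0.775, -0.632, 0.001], [0.001, -0.002, -1.0]]
wrist_force: [2.2, -2.4, 3.4]
gripper_width: 0.16
gripper_force: 29.9
```

{"method": "servo_tool", "body": {
  "commands": [
    [[1,0,6,0,0,0,-0.105],[1,1,13,0,0,0,-0.209],[1,3,19,0,0,0,-0.314],[1,5,25,0,0,0,-0.419],[1,8,31,0,0,0,-0.524]]
  ]
}}

```text
time_s: 45.4
tcp_pos: [0.469, 0.3411, 0.1042]
ee_rot: [[0.935, -0.355, 0.003], [-0.355, -0.935, 0.001], [0.002, -0.002, -1.0]]
wrist_force: [4.4, -2.7, 2.0]
gripper_width: 0.159
gripper_force: 30.0
```

{"method": "servo_tool", "body": {
  "commands": [
    [[1,0,6,0,0,0,-0.105],[1,1,13,0,0,0,-0.209],[1,3,19,0,0,0,-0.314],[1,5,25,0,0,0,-0.419],[1,8,31,0,0,0,-0.524]]
  ]
}}

```text
time_s: 45.9
tcp_pos: [0.4657, 0.3094, 0.1042]
ee_rot: [[0.987, 0.16, 0.003], [0.16, -0.987, 0.001], [0.003, -0.001, -1.0]]
wrist_force: [4.0, -2.1, 0.7]
gripper_width: 0.159
gripper_force: 30.1
```

```bash
python3 - <<'E'
from h import *
plan()
E
```

```text
now [465.7 309.4 104.2] yaw 9.21 tilt [0.0033 0.0012] t 45.9 F [ 4.  -2.1  0.7] w 13.8
```

Not yet at the stop; I push a little further.

{"method": "servo_tool", "body": {
  "commands": [
    [[1,0,1,0,0,0,-0.017],[1,0,2,0,0,0,-0.035],[1,0,3,0,0,0,-0.05],[1,0,4,0,0,0,-0.06],[1,0,5,0,0,0,-0.07]]
  ]
}}

```text
time_s: 46.4
tcp_pos: [0.466, 0.3075, 0.1042]
ee_rot: [[0.974, 0.225, 0.004], [0.225, -0.974, 0.006], [0.005, -0.005, -1.0]]
wrist_force: [2.4, 7.8, 1.4]
gripper_width: 0.158
gripper_force: 31.1
```

{"method": "servo_tool", "body": {
  "commands": [
    [[1,0,1,0,0,0,0],[1,0,2,0,0,0,0],[1,0,2,0,0,0,0],[1,0,2,0,0,0,0],[1,0,2,0,0,0,0]]
  ]
}}

```text
time_s: 46.9
tcp_pos: [0.4662, 0.3074, 0.1042]
ee_rot: [[0.974, 0.226, 0.004], [0.226, -0.974, 0.009], [0.006, -0.007, -1.0]]
wrist_force: [0.2, 9.7, 0.2]
gripper_width: 0.161
gripper_force: 30.8
```

```bash
python3 - <<'E'
from h import *
plan()
E
```

```text
now [466.2 307.4 104.2] yaw 13.04 tilt [0.0044 0.0087] t 46.9 F [0.2 9.7 0.2] w 14.0
```

At the stop now (force rising, no more motion). I release and retreat.

{"method": "servo_tool", "body": {
  "commands": [
    [[0.5,0,-4,0,0,0,0],[0.5,0,-4,0,0,0,0],[0.5,0,-4,0,0,0,0],[0.5,0,-4,0,0,0,0],[0.5,0,-4,0,0,0,0]]
  ]
}}

```text
time_s: 47.4
tcp_pos: [0.4639, 0.306, 0.1032]
ee_rot: [[0.974, 0.226, -0.001], [0.226, -0.974, -0.001], [-0.001, 0.001, -1.0]]
wrist_force: [-0.1, -0.1, 0.1]
gripper_width: 0.473
gripper_force: 0.0
```

{"method": "servo_tool", "body": {
  "commands": [
    [[0.4,0,0,-20,0,0,0],[0.4,0,0,-50,0,0,0],[0.4,0,0,-80,0,0,0],[0.4,0,0,-110,0,0,0],[0.4,0,0,-110,0,0,0]]
  ]
}}

```text
time_s: 47.9
tcp_pos: [0.4662, 0.308, 0.2184]
ee_rot: [[0.974, 0.227, 0.007], [0.227, -0.974, 0.006], [0.008, -0.004, -1.0]]
wrist_force: [-0.1, 0.0, 0.7]
gripper_width: 0.6
gripper_force: 0.0
```

{"method": "servo_tool", "body": {
  "commands": [
    [[0.4,-40,-40,0,0,0,0],[0.4,-80,-80,0,0,0,0],[0.4,-80,-80,0,0,0,0],[0.4,-80,-80,0,0,0,0],[0.4,-80,-80,0,0,0,0]]
  ]
}}

```text
time_s: 48.4
tcp_pos: [0.3683, 0.3662, 0.2132]
ee_rot: [[0.974, 0.227, -0.0], [0.227, -0.974, -0.001], [-0.0, 0.001, -1.0]]
wrist_force: [0.3, 0.1, 0.1]
gripper_width: 0.6
gripper_force: 0.0
```

```bash
python3 - <<'E'
from h import *
c=r.capture("top");o=dict(np.load("top.npz"))
d=np.abs(c["pixels"].astype(int)-o["pixels"]).mean(2)
print("changed px: manifold",(d[165:245,95:155]>30).sum(),"lever/jaw",(d[170:205,220:285]>30).sum(),"parallel",(d[238:268,228:297]>30).sum(),"weight",(d[145:172,355:380]>30).sum(),"jar/driver",(d[85:130,215:350]>30).sum(),"flange",(d[138:166,94:126]>30).sum(),"bottle",(d[88:130,138:172]>30).sum())
yx=np.argwhere(d[165:245,95:155]>30);print(yx.mean(0) if len(yx) else "")
plan()
E
```

```text
changed px: manifold 10 lever/jaw 92 parallel 0 weight 0 jar/driver 13 flange 0 bottle 0
[67.2 24.9]
now [368.7 366.  213.2] yaw 13.04 tilt [-0.0003 -0.0008] t 48.5 F [0.7 0.  0.6] w 52.2
```

```bash
python3 -c "
from station import r
print(r.finish_job())"
```

```text
the job is handed in; nothing more can be done
None
```

The job is handed in: the three bars on the pad (the fourth was absent) are clamped in their own lanes against the end stop, the lever is locked and the valve open again. I followed the order you gave, took about 49 s, and saw no sign of the other things having moved; no verdict came back.

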